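Size the bronze rings on the stepped mandrel, photograph them and shelve them by size

TASK

Slide all the bronze rings on the bench (three or four of them) down the stepped mandrel so that every one lies level on the step where its bore stops it, then press the camera's shutter pedal right down to its stop and let it come up, so that the record shot shows them all on their steps. Then take the rings off and lay each flat in the tray compartment with as many dots as the number of the step it stopped at, counting steps from the top, and slide the loaded tray into the bottom slot of the rack until it is fully home against the stop. Leave the jar, brush, caliper and scale bar where they lie.

Things in the scene. Friction and masses are not known exactly. Their poses are not given: they have to be found in the camera images.
- mandrel: Stepped sizing mandrel, aluminium on a dark foot (92 mm across, 12 high), fixed, 86 mm tall. Origin: on its upright axis at bench level, z up. Narrows upwards in four tapered steps 11 mm high with flat shoulders, a dark line at each rim; step 1 is the top one. A blunt nose, 17 narrowing to 8 mm across, tops it from 80 to 86 mm. A ring stops at the shoulder wider than its bore.
- rack: Low pine rack, fixed, 200 deep (x), 228 wide, 125 high (papers on top to 150). Origin: centre of underside. Mouth at its -x: the tray slides in along rack +x, on the bench. Bottom slot 198 wide, 50 high; flared cheeks 30 high, 217 apart at x = -130 mm, lead in. A stop at the back: tray home has its origin at x = -30 mm, y = 0 of the rack, axes along the rack's. Upper slot: another tray.
- tray: Loose pine tray, 190 x 190 mm, 0.45 kg, on the bench before the rack's bottom slot, up to 12 mm and 5 degrees out of line. Origin: centre of underside; +x from tab to rack, y to the left, z up. Floor 4 mm thick, outer walls 24 high, 5 thick; a cross of low dividers, 14 high from the underside, makes four compartments 88 x 88, each with 1 to 4 dark 9 mm dots in a row on the floor, 14 mm from its side wall.
- tab (a point): Middle of the tray's pull tab: a flat upright piece of pine standing out 42 mm from the tray's front (-x) wall, 10 mm thick (along tray y), from 4 to 38 mm above the bench. This point lies 21 mm out from the wall, 30 mm above the underside. Pinched across its flat sides it moves and steers the tray.
- pedal (a joint): Angle of the shutter pedal's hinged plate: 0 up at rest, 0.20 rad at its stop; a spring brings it back up. At the press point it takes about 4.5 N to start it and about 10 N to reach the stop.
- pedal_pad (a point): Where to press the shutter pedal: on top of its ribbed aluminium plate (88 x 56 mm), mid-width, 18 mm from the free end, 70 mm from the hinge. x points from hinge to free end. The pedal is on a dark cast base fixed on the bench; at rest this point is about 37 mm above the bench and it goes down about 14 mm.
- ring_a: A flat-faced dark bronze ring, 22 mm bore, 40 mm across outside, 8 mm high, about 61 g; lies flat on the bench. May be absent. Origin: on its axis in its lower face as it lies at the start; z along the axis, up at the start.
- ring_b: A flat-faced dark bronze ring, 29 mm bore, 47 mm across outside, 8 mm high, about 75 g; lies flat on the bench. May be absent. Origin: on its axis in its lower face as it lies at the start; z along the axis, up at the start.
- ring_c: A flat-faced dark bronze ring, 36 mm bore, 54 mm across outside, 8 mm high, about 88 g; lies flat on the bench. May be absent. Origin: on its axis in its lower face as it lies at the start; z along the axis, up at the start.
- ring_d: A flat-faced dark bronze ring, 43 mm bore, 61 mm across outside, 8 mm high, about 102 g; lies flat on the bench. May be absent. Origin: on its axis in its lower face as it lies at the start; z along the axis, up at the start.
- step1 (a point): Centre of the shoulder of step 1 of the mandrel (counted from the top), where the lower face of a ring of that step comes to rest; 69 mm above the bench. The shoulder is 25 mm across; the taper rising from it measures 20 to 17 mm across, bottom to top.
- step2 (a point): Centre of the shoulder of step 2 of the mandrel (counted from the top), where the lower face of a ring of that step comes to rest; 58 mm above the bench. The shoulder is 32 mm across; the taper rising from it measures 27 to 25 mm across, bottom to top.
- step3 (a point): Centre of the shoulder of step 3 of the mandrel (counted from the top), where the lower face of a ring of that step comes to rest; 47 mm above the bench. The shoulder is 39 mm across; the taper rising from it measures 34 to 32 mm across, bottom to top.
- step4 (a point): Centre of the shoulder of step 4 of the mandrel (counted from the top), where the lower face of a ring of that step comes to rest; 36 mm above the bench. The shoulder is 47 mm across; the taper rising from it measures 41 to 39 mm across, bottom to top.
- bay1 (a point): Centre of the floor of the tray's compartment with one dot: the left-hand compartment on the tab side (tray -x, +y), left and right as seen from the tab looking towards the rack; 46.5 mm from the tray's centre each way. Axes as the tray's.
- bay2 (a point): Centre of the floor of the tray's compartment with two dots: the right-hand compartment on the tab side (tray -x, -y), left and right as seen from the tab looking towards the rack; 46.5 mm from the tray's centre each way. Axes as the tray's.
- bay3 (a point): Centre of the floor of the tray's compartment with three dots: the left-hand compartment on the rack side (tray +x, +y), left and right as seen from the tab looking towards the rack; 46.5 mm from the tray's centre each way. Axes as the tray's.
- bay4 (a point): Centre of the floor of the tray's compartment with four dots: the right-hand compartment on the rack side (tray +x, -y), left and right as seen from the tab looking towards the rack; 46.5 mm from the tray's centre each way. Axes as the tray's.
- jar: A loose glass specimen jar with a white cap, 44 mm across, 65 mm high, beyond the mandrel: leave it alone. Origin under its centre.
- brush: A loose brush, 170 mm long, lying beyond the tray: leave it alone. Origin under its middle.
- caliper: A loose steel caliper, 150 mm long, lying beside the mandrel: leave it alone. Origin under its middle.
- scale_bar: A loose black-and-white photo scale, 75 x 16 x 6 mm, lying on the bench before the mandrel: leave it alone. Origin under its middle.
There are look-alikes about, which are no part of the job. Leave any blue look-alike of the ring_d alone.

How it is judged:
On the way, in this order (a step that is already met when the one before it is completed fails the run):
1. every ring that is there sits level on its own step of the mandrel, released (horizontal distance between ring_a and step1 below 0.004 m and linear speed of each of ring_a, ring_b, ring_c, ring_d below 0.05 m/s and ((z of ring_a in the frame of mandrel between 0.066 and 0.072 m and angle between ring_a's own z axis and vertical below 0.12 rad) or (z of ring_a in the frame of mandrel between 0.074 and 0.08 m and angle between ring_a's own z axis and vertical above 3.02 rad)) and horizontal distance between ring_b and step2 below 0.004 m and ((z of ring_b in the frame of mandrel between 0.055 and 0.061 m and angle between ring_b's own z axis and vertical below 0.12 rad) or (z of ring_b in the frame of mandrel between 0.063 and 0.069 m and angle between ring_b's own z axis and vertical above 3.02 rad)) and horizontal distance between ring_c and step3 below 0.004 m and ((z of ring_c in the frame of mandrel between 0.044 and 0.05 m and angle between ring_c's own z axis and vertical below 0.12 rad) or (z of ring_c in the frame of mandrel between 0.052 and 0.058 m and angle between ring_c's own z axis and vertical above 3.02 rad)) and horizontal distance between ring_d and step4 below 0.004 m and ((z of ring_d in the frame of mandrel between 0.033 and 0.039 m and angle between ring_d's own z axis and vertical below 0.12 rad) or (z of ring_d in the frame of mandrel between 0.041 and 0.047 m and angle between ring_d's own z axis and vertical above 3.02 rad)) and contact force between each of ring_a, ring_b, ring_c, ring_d and the fingers below 0.2 N and value of joint pedal below 0.1 rad), for 0.2 s.
2. with all the rings on their steps, the pedal is pressed down to its stop (horizontal distance between ring_a and step1 below 0.004 m and linear speed of each of ring_a, ring_b, ring_c, ring_d below 0.05 m/s and ((z of ring_a in the frame of mandrel between 0.066 and 0.072 m and angle between ring_a's own z axis and vertical below 0.12 rad) or (z of ring_a in the frame of mandrel between 0.074 and 0.08 m and angle between ring_a's own z axis and vertical above 3.02 rad)) and horizontal distance between ring_b and step2 below 0.004 m and ((z of ring_b in the frame of mandrel between 0.055 and 0.061 m and angle between ring_b's own z axis and vertical below 0.12 rad) or (z of ring_b in the frame of mandrel between 0.063 and 0.069 m and angle between ring_b's own z axis and vertical above 3.02 rad)) and horizontal distance between ring_c and step3 below 0.004 m and ((z of ring_c in the frame of mandrel between 0.044 and 0.05 m and angle between ring_c's own z axis and vertical below 0.12 rad) or (z of ring_c in the frame of mandrel between 0.052 and 0.058 m and angle between ring_c's own z axis and vertical above 3.02 rad)) and horizontal distance between ring_d and step4 below 0.004 m and ((z of ring_d in the frame of mandrel between 0.033 and 0.039 m and angle between ring_d's own z axis and vertical below 0.12 rad) or (z of ring_d in the frame of mandrel between 0.041 and 0.047 m and angle between ring_d's own z axis and vertical above 3.02 rad)) and value of joint pedal above 0.18 rad), for 0.15 s.
3. the pedal is up again and every ring lies flat in the compartment of its step, released (x of ring_a in the frame of bay1 between -0.032 and 0.032 m and y of ring_a in the frame of bay1 between -0.032 and 0.032 m and z of ring_a in the frame of bay1 below 0.012 m and (angle between ring_a's own z axis and vertical below 0.15 rad or angle between ring_a's own z axis and vertical above 2.99 rad) and x of ring_b in the frame of bay2 between -0.032 and 0.032 m and y of ring_b in the frame of bay2 between -0.032 and 0.032 m and z of ring_b in the frame of bay2 below 0.012 m and (angle between ring_b's own z axis and vertical below 0.15 rad or angle between ring_b's own z axis and vertical above 2.99 rad) and x of ring_c in the frame of bay3 between -0.032 and 0.032 m and y of ring_c in the frame of bay3 between -0.032 and 0.032 m and z of ring_c in the frame of bay3 below 0.012 m and (angle between ring_c's own z axis and vertical below 0.15 rad or angle between ring_c's own z axis and vertical above 2.99 rad) and x of ring_d in the frame of bay4 between -0.032 and 0.032 m and y of ring_d in the frame of bay4 between -0.032 and 0.032 m and z of ring_d in the frame of bay4 below 0.012 m and (angle between ring_d's own z axis and vertical below 0.15 rad or angle between ring_d's own z axis and vertical above 2.99 rad) and contact force between each of ring_a, ring_b, ring_c, ring_d and the fingers below 0.2 N and value of joint pedal below 0.05 rad), for 0.2 s.
At the end, for the whole second after the job is handed in: Every ring that is there lies flat (within 0.15 rad) on the floor of the compartment with its step's number of dots, its centre within 32 mm of the compartment's centre each way; the tray is within 5 mm of home against the rack's stop, level, in line and at rest; the pedal is up (x of ring_a in the frame of bay1 between -0.032 and 0.032 m and y of ring_a in the frame of bay1 between -0.032 and 0.032 m and z of ring_a in the frame of bay1 below 0.012 m and (angle between ring_a's own z axis and vertical below 0.15 rad or angle between ring_a's own z axis and vertical above 2.99 rad) and x of ring_b in the frame of bay2 between -0.032 and 0.032 m and y of ring_b in the frame of bay2 between -0.032 and 0.032 m and z of ring_b in the frame of bay2 below 0.012 m and (angle between ring_b's own z axis and vertical below 0.15 rad or angle between ring_b's own z axis and vertical above 2.99 rad) and x of ring_c in the frame of bay3 between -0.032 and 0.032 m and y of ring_c in the frame of bay3 between -0.032 and 0.032 m and z of ring_c in the frame of bay3 below 0.012 m and (angle between ring_c's own z axis and vertical below 0.15 rad or angle between ring_c's own z axis and vertical above 2.99 rad) and x of ring_d in the frame of bay4 between -0.032 and 0.032 m and y of ring_d in the frame of bay4 between -0.032 and 0.032 m and z of ring_d in the frame of bay4 below 0.012 m and (angle between ring_d's own z axis and vertical below 0.15 rad or angle between ring_d's own z axis and vertical above 2.99 rad) and x of tray in the frame of rack between -0.035 and -0.025 m and angle between the x axis of tray and the x axis of rack, either way round below 0.06 rad and y of tray in the frame of rack between -0.008 and 0.008 m and linear speed of tray below 0.01 m/s and value of joint pedal below 0.05 rad and angle between tray's own z axis and vertical below 0.05 rad); the robot touches nothing.
It fails at once if the jar is pushed more than 30 mm from its place (distance of jar from where it was at the start of the episode above 0.03 m).
It fails at once if the brush is pushed more than 30 mm from its place (distance of brush from where it was at the start of the episode above 0.03 m).
It fails at once if the caliper is pushed more than 30 mm from its place (distance of caliper from where it was at the start of the episode above 0.03 m).
It fails at once if the scale bar is pushed more than 30 mm from its place (distance of scale_bar from where it was at the start of the episode above 0.03 m).
Of ring_a, ring_b, ring_c, ring_d only 3 to 4 are there at a start; the rules pass over those that are not, and their reading is None.
At some moment in a run one of ring_a, ring_b, ring_c, ring_d may be knocked a few centimetres aside while the robot is not near it.
Once in a run the grip may slacken for a moment while it holds something.
It also fails if it takes over 210 s, if anything falls off the work surface, if the arm or the gripper's body presses on something with over 40 N, if the wrist force passes 120 N, or if a joint passes its speed limit or range.

ROBOT

A 6-joint arm with a two-finger parallel gripper is mounted at the origin on the work surface. World frame = base frame: x ahead of the robot, y to its left, z up, the work surface at z = 0. Lengths are in m, angles in rad, forces in N, time in s.
With the tool pointing down it reaches from about 0.25 to 0.725 m from the base axis. Payload 4 kg.
Tool frame: the origin (TCP) lies midway between the tips of the shut fingers; the grasp point (between the pads) lies 19 mm behind it; z points along the fingers, y is the direction in which the jaws open and shut (so a half turn about z gives the same grasp; the last joint's range is limited). The gripper opens to 85 mm and grips with 20 to 120 N. Pads are 22 mm wide; open, the fingers measure 114 mm over their backs; the gripper's body (76 mm by 85 mm) begins 54 mm behind the grasp point. The pads swing forward as they close: fully open they stand 13 mm farther back than shut.
Start: joints at [1.158, 0.241, 0.005, 1.335, 0, 1.571], TCP at [0.201, 0.458, 0.231] pointing down, gripper open.
Joint ranges: [-2.72, 2.72], [-1.05, 1.87], [-1.09, 1.28], [-1.99, 2.15], [-1.42, 1.44], [-3.14, 3.14]. Speed limits (rad/s): [2.79, 2.79, 3.14, 3.14, 3.14, 3.14].

INTERFACE

Orientations are given as a unit quaternion [x, y, z, w].
In Python, from workcell import get_obs, camera, camera_model, job_done, masks_of gives the robot as it stands.
- The arm moves only by the tool jog_arm, never from a script. Its argument "deltas" is a list that holds one entry, the list of rows, each a list of 7 numbers: the shift along the tool's x, y, z in mm, then the turn, a rotation vector about the tool's x, y, z in degrees, then the finger opening in mm, from 0 to 85.4. A call has 1 to 5 rows; each row shifts and turns the pose as measured when the row begins, along the tool's axes as they then stand; what a row does not reach is not made up. A row lasts 1/10 s, in which the tool goes at most 50 mm and 8.59 degrees, less where a joint would pass 70% of its speed; a pose out of reach is approached as far as the arm can. A call with a gripper value outside its range is refused whole. The fingers move at their own pace and stop on an object; the grip force is fixed at half the most. Time passes only in rows, so rows that do not move let the fingers close. It gives the time, the measured TCP pose, the force and the opening at its end, in the units of the state.
- get_obs(): the state, without advancing time (a new reading comes with each control period).
- camera(name): name is "scene" or "top" or "wrist"; returns the picture (400x640x3 uint8, red, green, blue); there is no depth.
- camera_model(name): a dict with "fovy" (degrees; the focal length in pixels is half the picture's height over the tangent of half this angle, whatever the lens; pixels are square), "cx", "cy" (the principal point, pixels), "k1" (the pictures are not rectified: a ray, as slopes to the right and down, at radius r is drawn at 1 + k1 r^2 times it, then the intrinsics apply), "pose" (4x4, takes a point from camera to world coordinates); the wrist camera has in their place "T_tool_cam" (4x4, takes a point from camera to tool coordinates, whose origin is the TCP and whose axes are the flange's). Camera axes: x right, y down, z forward; pixel columns grow to the right and rows downward; lengths in m; the calibration is good to about 2 mm. A picture is of the moment at which its call begins: read the wrist's pose just before it. camera_model takes no time and is no camera call.
- job_done(): hands the job in, once; it reports no verdict.
Trained networks look in the newest picture that a camera, given by its name, has taken for a name from the list of things; names that differ only in an ending like _2 or _b are one class to them, and where a whole thing is asked for, a point or a joint stands for the part that bears it (a point fixed in the world has none). Each returns a list of dicts, best first, with "conf" (0 to 1); they miss things now and then, are a little off and sometimes report something else, mostly with a low value. They report only what shows in the picture. A call takes as long as a camera call. They do not tell look-alikes from the thing itself.
- masks_of(target, camera): "pixels" (400x640 bool, what is visible of it) and "at" ([column, row] in pixels, amid what is visible of it).
The state is a dict: "clock": time; "joint_pos": joint angles; "joint_vel": joint speeds; "tau": joint torques, N m; "eef_pos": TCP position; "tool_rot": TCP orientation; "ft_force": force on the tool from outside, world axes, zero at the start; "ft_torque": the same for the moment, N m; "grip_width": finger opening in m.
Only numpy, scipy, OpenCV 4.12 (cv2) and the standard library are available. Lean on these libraries where they do the work, as an engineer would, in place of code of your own. Each camera call takes 0.05 s, during which the arm holds its last target. There are 200 camera calls.

## Working session

There is one attempt and no reset: what is moved stays moved. The work goes in short steps, Python scripts to look and compute and a tool call to move; the robot and the scene stay as the last step left them, time stands still between calls to the robot, and variables do not carry over. Pictures are saved under pics/ and viewed, about 12 in all and at most 16, crops included, and the job is handed in when it is done.

Besides the shell and the picture viewer there is one more tool, called after "Call:" as name(argument=value, ...), one argument or row to a line, values as JSON. jog_arm: Moves the arm, as the interface text tells. Its arguments: {"type":"object","properties":{"deltas":{"type":"array"}},"required":["deltas"]}

```bash
ls; mkdir -p pics; cat > h.py <<'E'
import numpy as np, cv2
from scipy.spatial.transform import Rotation as R
from workcell import *
def model(name,obs=None):
    m=camera_model(name)
    f=200/np.tan(np.radians(m['fovy'])/2)
    if 'pose' in m: T=np.array(m['pose'])
    else:
        o=obs or get_obs(); W=np.eye(4); W[:3,:3]=R.from_quat(o['tool_rot']).as_matrix(); W[:3,3]=o['eef_pos']
        T=W@np.array(m['T_tool_cam'])
    return f,m['cx'],m['cy'],m['k1'],T
def proj(M,P):
    f,cx,cy,k,T=M; P=np.atleast_2d(P); c=(P-T[:3,3])@T[:3,:3]
    s=c[:,:2]/c[:,2:]; s=s*(1+k*(s**2).sum(1,keepdims=True)); return s*f+[cx,cy]
def back(M,uv,z):
    f,cx,cy,k,T=M; d=(np.atleast_2d(uv).astype(float)-[cx,cy])/f; s=d.copy()
    for _ in range(20): s=d/(1+k*(s**2).sum(1,keepdims=True))
    r=np.c_[s,np.ones(len(s))]@T[:3,:3].T
    return T[:3,3]+r*((z-T[2,3])/r[:,2])[:,None]
def save(n,img): cv2.imwrite('pics/'+n,cv2.cvtColor(img,cv2.COLOR_RGB2BGR))
E
python3 - <<'E'
from h import *
for c in ['top','scene']:
    im=camera(c); save(c+'0.png',im); M=model(c); print(c,M[0],M[1:4],M[4].round(3).tolist())
    for t in ['ring_a','ring_d','mandrel','tray','tab','pedal_pad','rack','jar','caliper','scale_bar','brush']:
        for d in masks_of(t,c): print(t,round(d['conf'],2),np.round(d['at']),int(d['pixels'].sum()),back(M,[d['at']],0.008)[0,:2].round(3))
print(get_obs()['clock'],model('wrist')[4].round(3).tolist(), camera_model('wrist')['T_tool_cam'])
E
```

```text
pics
top 474.449505231328 (320.3075350467537, 193.16093076910212, -0.017683521061799472) [[0.013, -0.99, 0.138, 0.352], [-1.0, -0.011, 0.014, -0.029], [-0.013, -0.138, -0.99, 1.438], [0.0, 0.0, 0.0, 1.0]]
ring_a 0.73 [257. 221.] 156 [0.465 0.182]
ring_a 0.65 [222. 240.] 103 [0.407 0.285]
ring_a 0.56 [174. 253.] 202 [0.364 0.428]
ring_a 0.48 [213. 278.] 228 [0.292 0.309]
ring_a 0.43 [202. 213.] 93 [0.486 0.351]
ring_d 0.73 [257. 221.] 156 [0.465 0.182]
ring_d 0.65 [222. 240.] 103 [0.407 0.285]
ring_d 0.56 [174. 253.] 202 [0.364 0.428]
ring_d 0.48 [213. 278.] 228 [0.292 0.309]
ring_d 0.43 [202. 213.] 93 [0.486 0.351]
mandrel 0.73 [255. 161.] 683 [0.65  0.195]
tray 0.97 [359. 184.] 3935 [ 0.58  -0.126]
tray 0.63 [208. 204.] 187 [0.515 0.334]
tray 0.29 [255. 160.] 700 [0.652 0.194]
tab 0.69 [358. 182.] 4031 [ 0.587 -0.124]
pedal_pad 0.78 [297. 228.] 572 [0.444 0.06 ]
pedal_pad 0.67 [213. 239.] 98 [0.409 0.314]
rack 0.76 [459. 183.] 6130 [ 0.587 -0.429]
jar 0.61 [241. 125.] 247 [0.763 0.242]
jar 0.28 [358. 183.] 4178 [ 0.583 -0.122]
caliper 0.9 [220. 173.] 304 [0.611 0.302]
scale_bar 0.3 
[... 1112 characters left out ...]
0.569 -0.128]
jar 0.92 [331. 291.] 430 [0.748 0.227]
jar 0.6 [406. 219.] 72 [0.388 0.214]
caliper 0.93 [394. 285.] 397 [0.62  0.336]
caliper 0.68 [283. 202.] 2753 [ 0.591 -0.127]
scale_bar 0.43 [339. 227.] 141 [0.555 0.085]
scale_bar 0.22 [283. 203.] 2644 [ 0.594 -0.124]
brush 0.79 [275. 242.] 470 [ 0.73  -0.014]
1.2 [[0.402, 0.875, 0.27, 0.131], [0.916, -0.384, -0.119, 0.488], [0.0, 0.295, -0.955, 0.376], [0.0, 0.0, 0.0, 1.0]] [[-1.08140346e-03 -9.55407918e-01 -2.95287218e-01  7.59836156e-02]
 [ 9.99999414e-01 -1.02026182e-03 -3.61128403e-04 -1.66045885e-04]
 [ 4.37546611e-05 -2.95287436e-01  9.55408462e-01 -1.44321418e-01]
 [ 0.00000000e+00  0.00000000e+00  0.00000000e+00  1.00000000e+00]]
```

View pics/top0.png

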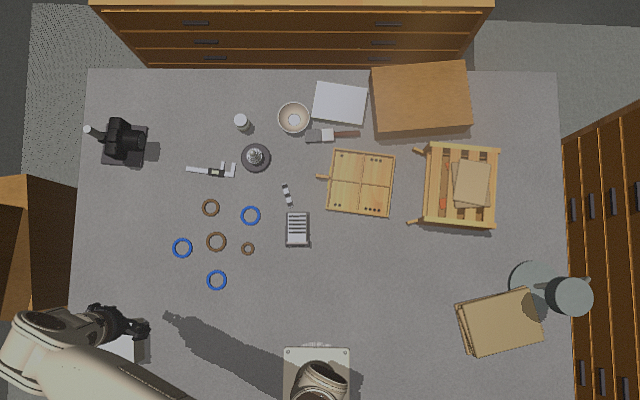

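View pics/scene0.png

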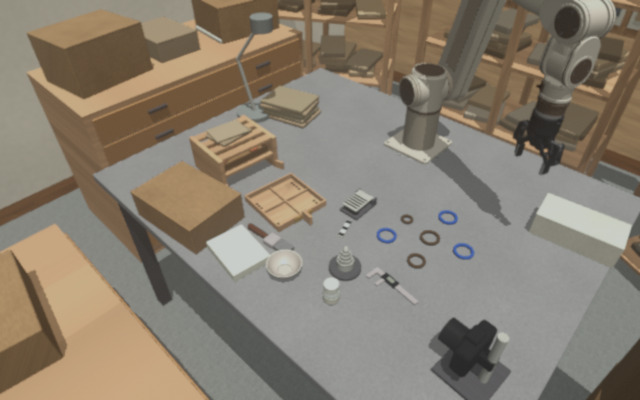

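```bash
python3 - <<'E'
from h import *
im=cv2.cvtColor(cv2.imread('pics/top0.png'),cv2.COLOR_BGR2RGB); M=model('top')
i=im.astype(int); br=((i[...,0]-i[...,2])>25)&(i.sum(2)<330); br[:190]=0;br[265:]=0;br[:,:190]=0;br[:,265:]=0
n,l,s,c=cv2.connectedComponentsWithStats(br.astype(np.uint8))
for k in range(1,n):
    if s[k,4]<20: continue
    ys,xs=np.where(l==k); p=back(M,np.c_[xs,ys],0.006)[:,:2]
    (ex,ey),ax,_=cv2.fitEllipse(((p)*10000).astype(np.int32)); 
    hull=cv2.convexHull((p*1e5).astype(np.int32)); A=cv2.contourArea(hull)*1e-10
    cen,r=cv2.minEnclosingCircle((p).astype(np.float32))
    print(s[k],cen,'diam enc',2*r*1000,'hull',2000*np.sqrt(A/np.pi)+3)
big=cv2.resize(im[110:260,190:410],None,fx=3.6,fy=3.6,interpolation=cv2.INTER_CUBIC); save('topcrop.png',big)
f=R.from_quat(get_obs()['tool_rot']).as_matrix(); print(f.round(3))
E
```

```text
[202 199  17  17 121] (0.5053367614746094, 0.32761916518211365) diam enc 53.03949862718582 hull 53.61262272603735
[206 232  20  20 146] (0.4015795588493347, 0.3066260814666748) diam enc 59.640269726514816 hull 60.9173531833567
[241 242  13  13  83] (0.3820997178554535, 0.210161954164505) diam enc 38.010019809007645 hull 39.240737112459946
[[-0.916  0.401  0.   ]
 [ 0.401  0.916  0.   ]
 [-0.     0.    -1.   ]]
```

View pics/topcrop.png

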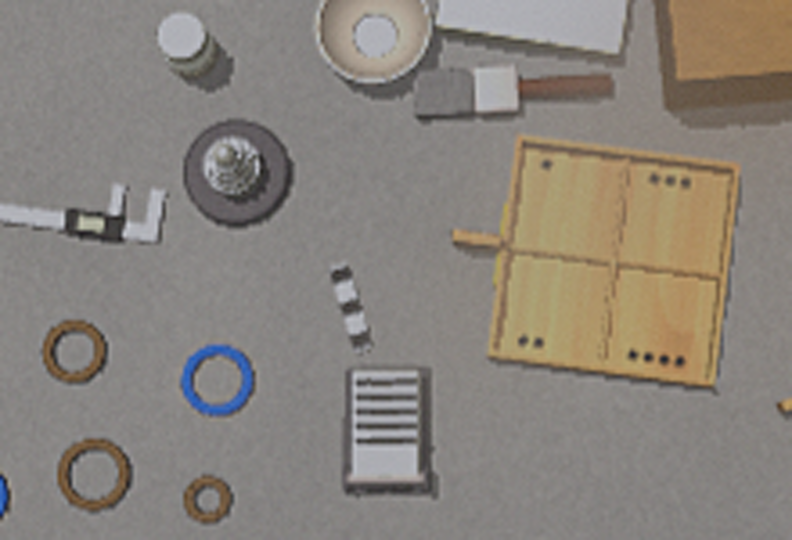

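Call:
jog_arm(
  deltas=[
    [[-49, -11, 0, 0, 0, 0, 80], [-49, -12, 0, 0, 0, 0, 80], [-49, -12, 0, 0, 0, 0, 80], [-49, -12, 0, 0, 0, 0, 80], [-49, -11, 0, 0, 0, 0, 80]],
  ],
)

```text
clock: 1.7
eef_pos: [0.4009, 0.3109, 0.2312]
tool_rot: [0.197, 0.98, 0.002, -0.0]
ft_force: [0.9, 1.0, -0.5]
grip_width: 0.08
```

```bash
cat >> h.py <<'E'
def ring_fit(M,im,z,mask_fn,zoom=1):
    pass
def todelta(p,yaw=None,o=None):
    o=o or get_obs(); Rm=R.from_quat(o['tool_rot']); d=Rm.inv().apply(np.array(p)-o['eef_pos'])*1000
    s='d(mm)',d.round(1).tolist()
    if yaw is not None:
        Rt=R.from_euler('z',yaw)*R.from_matrix([[0,1,0],[1,0,0],[0,0,-1]])  # tool y at angle yaw from x
        s+=('rot(deg)',np.degrees((Rm.inv()*Rt).as_rotvec()).round(2).tolist())
    return s
def bronze(im):
    i=im.astype(int); return ((i[...,0]-i[...,2])>25)&(i.sum(2)<400)
E
python3 - <<'E'
from h import *
o=get_obs(); im=camera('wrist'); M=model('wrist',o); save('w1.png',im); print(o['eef_pos'],o['joint_pos'],M[0],o['grip_width'])
for d in masks_of('ring_d','wrist'): print(round(d['conf'],2),d['at'],d['pixels'].sum(),back(M,[d['at']],.008)[0])
E
```

```text
[0.40092391 0.31089147 0.23120069] [0.65802008 0.25318388 0.02126651 1.33637653 0.00261328 1.05367759] 281.56629257215974 0.07996052881796456
0.94 [365.2, 238.7] 697 [0.51709626 0.32822602 0.008     ]
0.77 [274.1, 231.3] 645 [0.45611638 0.21301878 0.008     ]
0.7 [255.6, 180.9] 455 [0.38013743 0.22204106 0.008     ]
0.68 [391.0, 139.1] 1074 [0.39801429 0.40737708 0.008     ]
0.62 [318.3, 155.1] 876 [0.38078636 0.31314385 0.008     ]
0.55 [281.3, 67.1] 1090 [0.26685355 0.31351412 0.008     ]
```

View pics/w1.png

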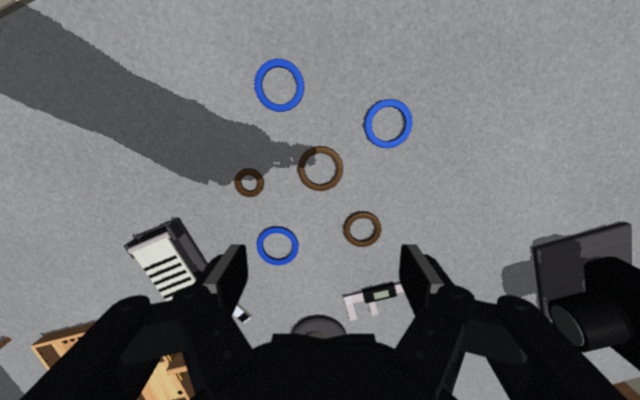

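```bash
cat >> h.py <<'E'
def sil(M,c,z0,z1,r,axis=None):
    t=np.linspace(0,2*np.pi,60,endpoint=False); P=np.r_[[[c[0]+r*np.cos(a),c[1]+r*np.sin(a),z] for z in (z0,z1) for a in t]]
    return cv2.convexHull(proj(M,P).astype(np.float32))
def hc(h):
    m=cv2.moments(h); return np.array([m['m10'],m['m01']])/m['m00'],m['m00']
def locate(M,mask,z0,z1,r):
    """centre of an upright disc whose filled silhouette hull matches the mask's; also area ratio"""
    ys,xs=np.where(mask); px=np.r_[np.c_[xs-.5,ys-.5],np.c_[xs+.5,ys+.5],np.c_[xs-.5,ys+.5],np.c_[xs+.5,ys-.5]]
    q,A=hc(cv2.convexHull(px.astype(np.float32))); c=back(M,[q],z1)[0,:2]
    for _ in range(8):
        q2,A2=hc(sil(M,c,z0,z1,r)); c=c+(back(M,[q],z1)-back(M,[q2],z1))[0,:2]
    return c,A/A2
def rings(M,im,box=None):
    m=bronze(im).astype(np.uint8); out=[]
    m=cv2.morphologyEx(m,cv2.MORPH_CLOSE,np.ones((3,3),np.uint8))
    n,l,s,_=cv2.connectedComponentsWithStats(m)
    for k in range(1,n):
        if s[k,4]>150 and s[k,2]<150:
            for nm,r in (('a',.02),('b',.0235),('c',.027),('d',.0305)):
                c,q=locate(M,l==k,0,.008,r)
                if .87<q<1.13 : out.append((nm,c.round(4).tolist(),round(q,3),s[k].tolist()))
    return out
E
python3 - <<'E'
from h import *
o=get_obs(); M=model('wrist',o); im=cv2.cvtColor(cv2.imread('pics/w1.png'),cv2.COLOR_BGR2RGB)
for r in rings(M,im): print(r)
print('TCP px',proj(M,[o['eef_pos'],[*o['eef_pos'][:2],0.008]]))
im=cv2.cvtColor(cv2.imread('pics/top0.png'),cv2.COLOR_BGR2RGB)
for r in rings(model('top'),im): print(r)
E
```

```text
('d', [0.4028, 0.3058], 0.93, [298, 147, 45, 44, 581])
('c', [0.507, 0.3255], 0.907, [344, 213, 37, 34, 489])
TCP px [[323.48882064 249.31208641]
 [322.78464126 169.45520221]]
('d', [0.0074, -0.02], 0.904, [305, 369, 40, 20, 171])
```

Call:
jog_arm(
  deltas=[
    [[-3, -4, 42, 0, 0, 0, 76], [0, 0, 45, 0, 0, 0, 76], [0, 0, 45, 0, 0, 0, 76], [0, 0, 45, 0, 0, 0, 76], [0, 0, 28, 0, 0, 0, 76]],
  ],
)

```text
clock: 2.3
eef_pos: [0.4129, 0.3082, 0.0265]
tool_rot: [0.204, 0.979, 0.009, 0.006]
ft_force: [-0.7, -0.5, 0.2]
grip_width: 0.076
```

```bash
python3 - <<'E'
from h import *
o=get_obs(); print(o['ft_force'],todelta([.4025,.306,0.005],1.176))
im=camera('wrist'); M=model('wrist',o); save('w2.png',im)
for r in rings(M,im): print(r)
E
```

```text
[-0.70456624 -0.50551391  0.16513608] ('d(mm)', [8.8, -6.5, 21.3], 'rot(deg)', [1.11, 0.53, -0.9])
('d', [0.399, 0.308], 0.941, [266, 168, 95, 92, 2917])
```

View pics/w2.png

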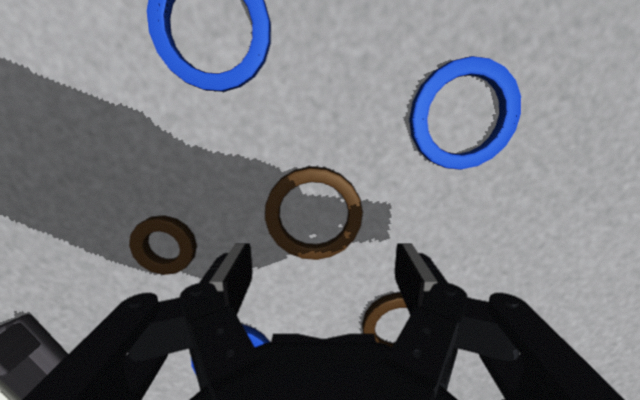

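Call:
jog_arm(
  deltas=[
    [[11, -6, 0, 1.1, 0.5, -0.9, 76], [0, 0, 0, 0, 0, 0, 76]],
  ],
)

```text
clock: 2.55
eef_pos: [0.3956, 0.3052, 0.0221]
tool_rot: [0.195, 0.981, -0.004, -0.004]
ft_force: [1.1, 0.1, 1.2]
grip_width: 0.076
```

```bash
cat > look.py <<'E'
from h import *
import sys
o=get_obs(); im=camera('wrist'); M=model('wrist',o)
if len(sys.argv)>1: save(sys.argv[1],im)
print(o['eef_pos'].round(4) if hasattr(o['eef_pos'],'round') else o['eef_pos'],np.round(o['ft_force'],1),round(o['grip_width'],4),o['clock'], 'rot',todelta(o['eef_pos'],1.176,o)[3])
for r in rings(M,im): print(r,todelta([*r[1],0.0],None,o)[1])
E
python3 look.py
```

```text
[0.3956 0.3052 0.0221] [1.1 0.1 1.2] 0.076 2.55 rot [-0.59, -0.34, 0.13]
('d', [0.3996, 0.3078], 0.936, [283, 195, 95, 89, 2891]) [-2.8, 4.2, 22.0]
```

Call:
jog_arm(
  deltas=[
    [[-2, 4, 5, -0.6, -0.3, 0.1, 76], [0, 0, 5, 0, 0, 0, 76], [0, 0, 0, 0, 0, 0, 76]],
  ],
)

```text
clock: 2.9
eef_pos: [0.4039, 0.3123, 0.0169]
tool_rot: [0.196, 0.981, 0.006, 0.005]
ft_force: [0.2, 0.1, -1.0]
grip_width: 0.0758
```

```bash
python3 look.py w3.png
```

```text
[0.4039 0.3123 0.0169] [ 0.2  0.1 -1. ] 0.0758 2.9 rot [0.74, 0.4, 0.05]
('d', [0.3995, 0.3078], 0.939, [264, 188, 99, 94, 3134]) [2.5, -6.1, 16.8]
```

View pics/w3.png

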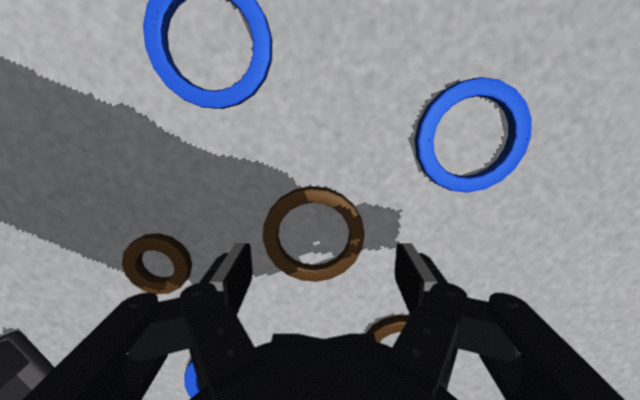

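Call:
jog_arm(
  deltas=[
    [[0, 0, 0, 0, 0, 0, 76]],
  ],
)

```text
clock: 3.05
eef_pos: [0.4046, 0.3127, 0.0177]
tool_rot: [0.196, 0.981, 0.006, 0.005]
ft_force: [0.4, 0.0, -0.3]
grip_width: 0.0756
```

Call:
jog_arm(
  deltas=[
    [[0, 0, 0, 0, 0, 0, 76]],
  ],
)

```text
clock: 3.15
eef_pos: [0.4049, 0.3127, 0.018]
tool_rot: [0.196, 0.981, 0.006, 0.005]
ft_force: [0.5, 0.2, 0.3]
grip_width: 0.0761
```

Call:
jog_arm(
  deltas=[
    [[1, -2, 2, 0, 0, 0, 76]],
  ],
)

```text
clock: 3.25
eef_pos: [0.4038, 0.3116, 0.0164]
tool_rot: [0.196, 0.981, 0.007, 0.006]
ft_force: [-0.3, -0.6, -0.2]
grip_width: 0.0758
```

Call:
jog_arm(
  deltas=[
    [[1, -2, 2, 0, 0, 0, 76]],
  ],
)

```text
clock: 3.35
eef_pos: [0.402, 0.31, 0.0143]
tool_rot: [0.196, 0.981, 0.007, 0.006]
ft_force: [-0.9, 0.0, 0.4]
grip_width: 0.0761
```

Call:
jog_arm(
  deltas=[
    [[1, -2, 2, 0, 0, 0, 76]],
  ],
)

```text
clock: 3.45
eef_pos: [0.4001, 0.3084, 0.012]
tool_rot: [0.196, 0.981, 0.007, 0.006]
ft_force: [-0.2, -0.5, 0.2]
grip_width: 0.0758
```

Call:
jog_arm(
  deltas=[
    [[0, 0, 0, 0, 0, 0, 76]],
  ],
)

```text
clock: 3.55
eef_pos: [0.3994, 0.3077, 0.0114]
tool_rot: [0.196, 0.981, 0.006, 0.005]
ft_force: [-0.6, -0.0, 0.0]
grip_width: 0.0761
```

Call:
jog_arm(
  deltas=[
    [[0, 0, 3, 0.3, 0.2, 0, 76], [0, 0, 3, 0.3, 0.1, 0, 76], [0, 0, 2, 0, 0, 0, 76], [0, 0, 2, 0, 0, 0, 76], [0, 0, 0, 0, 0, 0, 76]],
  ],
)

```text
clock: 4.05
eef_pos: [0.3995, 0.3078, 0.0002]
tool_rot: [0.196, 0.981, 0.001, 0.001]
ft_force: [-0.5, 0.6, 0.2]
grip_width: 0.0761
```

Call:
jog_arm(
  deltas=[
    [[0, 0, 0, 0, 0, 0, 76]],
  ],
)

```text
clock: 4.15
eef_pos: [0.3994, 0.3078, 0.0001]
tool_rot: [0.196, 0.981, 0.001, 0.001]
ft_force: [-1.3, -0.5, -1.0]
grip_width: 0.0763
```

```bash
python3 look.py
```

```text
[3.994e-01 3.078e-01 1.000e-04] [-1.3 -0.5 -1. ] 0.0763 4.15 rot [0.15, 0.11, 0.0]
('d', [0.3998, 0.3078], 0.937, [269, 202, 110, 101, 3765]) [-0.3, 0.2, 0.1]
```

Call:
jog_arm(
  deltas=[
    [[0, 0, 2, 0, 0, 0, 76], [0, 0, 2, 0, 0, 0, 76], [0, 0, 0, 0, 0, 0, 64], [0, 0, 0, 0, 0, 0, 50], [0, 0, 0, 0, 0, 0, 50]],
  ],
)

```text
clock: 4.7
eef_pos: [0.3997, 0.308, -0.0024]
tool_rot: [0.196, 0.981, 0.002, 0.002]
ft_force: [0.4, -0.2, -1.3]
grip_width: 0.0577
```

Call:
jog_arm(
  deltas=[
    [[0, 0, 0, 0, 0, 0, 50], [0, 0, 0, 0, 0, 0, 50]],
  ],
)

```text
clock: 4.9
eef_pos: [0.3996, 0.3079, -0.0025]
tool_rot: [0.196, 0.981, 0.002, 0.002]
ft_force: [-0.1, 0.3, -1.8]
grip_width: 0.0577
```

Call:
jog_arm(
  deltas=[
    [[0, 0, -3, 0, 0, 0, 50], [0, 0, -5, 0, 0, 0, 50], [0, 0, -5, 0, 0, 0, 50], [0, 0, 0, 0, 0, 0, 50]],
  ],
)

```text
clock: 5.3
eef_pos: [0.3992, 0.3076, 0.0109]
tool_rot: [0.196, 0.981, 0.001, 0.001]
ft_force: [0.1, -0.2, -0.2]
grip_width: 0.0577
```

```bash
python3 look.py w4.png
```

```text
[0.3992 0.3076 0.0109] [ 0.1 -0.2 -0.2] 0.0577 5.3 rot [0.14, 0.1, -0.02]
('d', [0.4062, 0.3046], 1.126, [269, 204, 109, 102, 3898]) [-7.6, -0.1, 10.9]
```

View pics/w4.png

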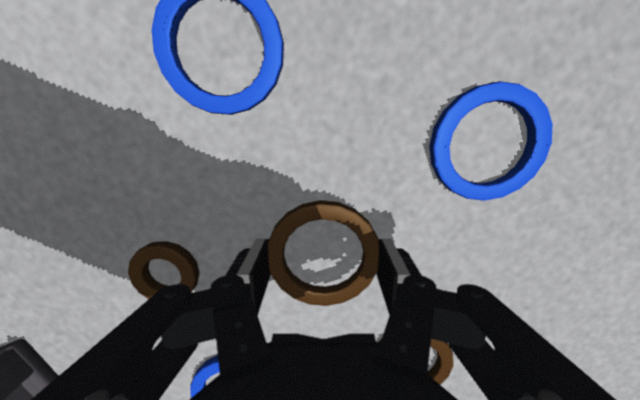

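Call:
jog_arm(
  deltas=[
    [[0, 0, -25, 0, 0, 0, 50], [0, 0, -40, 0, 0, 0, 50], [0, 0, -40, 0, 0, 0, 50], [0, 0, -30, 0, 0, 0, 50], [-15, -5, -10, 0, 0, 0, 50]],
  ],
)

```text
clock: 5.85
eef_pos: [0.4074, 0.2957, 0.1578]
tool_rot: [0.195, 0.981, -0.002, -0.002]
ft_force: [0.6, 0.3, -1.3]
grip_width: 0.0578
```

Call:
jog_arm(
  deltas=[
    [[-35, -11, 0, 0, 0, 0, 50], [-40, -12, 0, 0, 0, 0, 50], [-40, -12, 0, 0, 0, 0, 50], [-40, -12, 0, 0, 0, 0, 50], [-40, -12, 0, 0, 0, 0, 50]],
  ],
)

```text
clock: 6.35
eef_pos: [0.5694, 0.167, 0.1623]
tool_rot: [0.19, 0.982, 0.001, 0.001]
ft_force: [-0.0, 0.1, -1.0]
grip_width: 0.0577
```

Call:
jog_arm(
  deltas=[
    [[-35, -10, 0, 0, 0, 0, 50], [-15, -5, 0, 0, 0, 0, 50], [0, 0, 0, 0, 0, 0, 50], [0, 0, 0, 0, 0, 0, 50], [0, 0, 0, 0, 0, 0, 50]],
  ],
)

```text
clock: 6.85
eef_pos: [0.6142, 0.1282, 0.1598]
tool_rot: [0.194, 0.981, 0.0, -0.0]
ft_force: [-0.5, -0.7, -0.4]
grip_width: 0.0576
```

```bash
python3 look.py w5.png; python3 - <<'E'
from h import *
for d in masks_of('mandrel','wrist'): print(d['conf'],d['at'],d['pixels'].sum())
E
```

```text
[0.6142 0.1282 0.1598] [-0.5 -0.7 -0.4] 0.0576 6.85 rot [0.05, -0.02, 0.24]
('c', [0.6887, -0.3387], 1.059, [0, 344, 58, 40, 1081]) [-246.7, -403.5, 159.4]
('a', [0.9672, 0.197], 1.117, [441, 376, 46, 24, 679]) [-300.3, 197.9, 159.8]
0.62 [396.3, 192.1] 5471
0.34 [103.3, 234.3] 28058
```

View pics/w5.png

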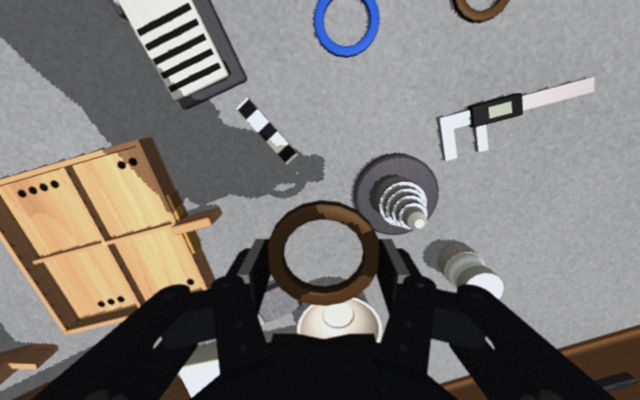

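```bash
cat >> h.py <<'E'
from scipy.optimize import minimize
CIRC=[(.0125,.069),(.016,.058),(.0195,.047),(.0235,.036)]
def mandrel(M,im,c0,use=CIRC,show=None,span=.012):
    g=cv2.GaussianBlur(cv2.cvtColor(im,cv2.COLOR_RGB2GRAY).astype(np.float32),(0,0),1.0)
    t=np.linspace(0,2*np.pi,120,endpoint=False)
    def samp(c,r,z):
        uv=proj(M,np.c_[c[0]+r*np.cos(t),c[1]+r*np.sin(t),np.full(120,z)]).astype(np.float32)
        return cv2.remap(g,uv[None,:,0],uv[None,:,1],cv2.INTER_LINEAR)[0]
    def cost(c):   # dark rim line at each shoulder's edge: darker than inside it
        s=0
        for r,z in use: s+=np.mean(samp(c,r,z))-np.mean(samp(c,r-.0025,z))
        return s
    xs=np.arange(-span,span+1e-6,.0005); C=np.array([[cost((c0[0]+a,c0[1]+b)) for b in xs] for a in xs])
    i,j=np.unravel_index(C.argmin(),C.shape); c=np.array([c0[0]+xs[i],c0[1]+xs[j]])
    r=minimize(cost,c,method='Nelder-Mead',options=dict(initial_simplex=[c,c+[.0006,0],c+[0,.0006]]))
    return r.x,r.fun
def held(M,im,z0,r):
    "centre of the ring in hand (world), lower face at z0"
    u=proj(M,[0,0,0])
    m=bronze(im).astype(np.uint8); m[:190]=0; m[315:]=0; m[:,:255]=0; m[:,395:]=0
    n,l,s,_=cv2.connectedComponentsWithStats(m); k=1+s[1:,4].argmax()
    return locate(M,l==k,z0,z0+.008,r)
E
python3 - <<'E'
from h import *
o=get_obs(); M=model('wrist',o); im=cv2.cvtColor(cv2.imread('pics/w5.png'),cv2.COLOR_BGR2RGB)
d=masks_of('mandrel','wrist')[0]; c,q=locate(M,d['pixels'],0,.012,.046); print('foot',c,q)
# foot by darkness
g=im.astype(int); dark=(g.sum(2)<300)&(abs(g[...,0]-g[...,2])<25)
box=np.zeros_like(dark); box[150:240,345:445]=1
n,l,s,_=cv2.connectedComponentsWithStats((dark&box).astype(np.uint8)); k=1+s[1:,4].argmax(); print('footdark',locate(M,l==k,0,.012,.046),s[k])
x,f=mandrel(M,im,c); print('rims',x,f)
for u in CIRC: print(u,mandrel(M,im,x,[u],span=.004))
h,q=held(M,im,o['eef_pos'][2]+.0025,.0305); print('held',h,q,'rel tool',todelta([*h,0],None,o)[1])
vis=cv2.resize(im[140:250,330:470],None,fx=5,fy=5,interpolation=cv2.INTER_CUBIC)
for r,z in CIRC+[(.046,.012)]:
    t=np.linspace(0,2*np.pi,80); uv=(proj(M,np.c_[x[0]+r*np.cos(t),x[1]+r*np.sin(t),0*t+z])-[330,140]+.5)*5
    cv2.polylines(vis,[uv.astype(np.int32)],True,(255,0,0),1)
save('m1.png',vis)
E
```

```text
foot [0.65718599 0.19773275] 1.0046221325837505
footdark (array([0.65742353, 0.19306331]), 1.0766761355551937) [ 345  153   93   87 3032]
rims [0.66487346 0.19850962] -114.38809204101562
(0.0125, 0.069) (array([0.66663648, 0.19948991]), np.float64(-12.527450561523438))
(0.016, 0.058) (array([0.66486553, 0.19851291]), np.float64(-33.21888732910156))
(0.0195, 0.047) (array([0.66446292, 0.19861224]), np.float64(-38.88319396972656))
(0.0235, 0.036) (array([0.66467291, 0.19888089]), np.float64(-38.19940948486328))
held [0.61440333 0.12844006] 0.9280896455682273 rel tool [-0.5, -0.2, 160.0]
```

View pics/m1.png

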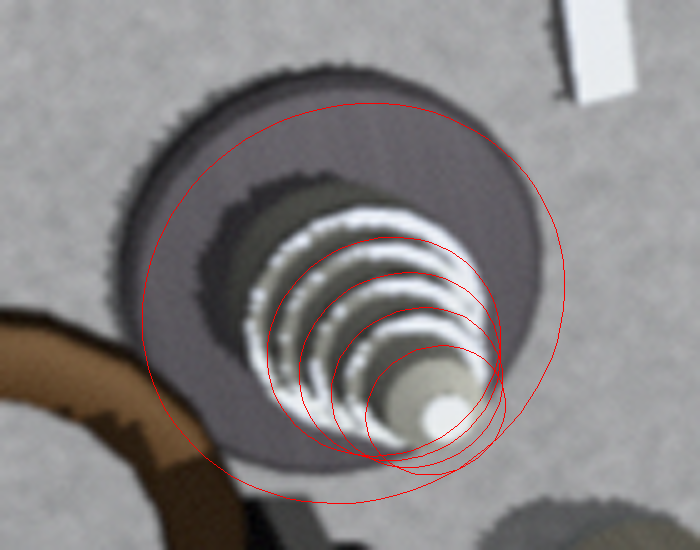

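```bash
cat >> h.py <<'E'
def mandrel2(M,im,c0,use=CIRC,span=.005):
    g=cv2.GaussianBlur(cv2.cvtColor(im,cv2.COLOR_RGB2GRAY).astype(np.float32),(0,0),.7)
    v=M[4][:2,3]-c0; t=np.arctan2(v[1],v[0])+np.linspace(-1.5,1.5,80)
    def samp(c,r,z):
        uv=proj(M,np.c_[c[0]+r*np.cos(t),c[1]+r*np.sin(t),np.full(80,z)]).astype(np.float32)
        return cv2.remap(g,uv[None,:,0],uv[None,:,1],cv2.INTER_LINEAR)[0].mean()
    def cost(c): return sum(samp(c,r+.0012,z)-samp(c,r-.0012,z) for r,z in use)
    xs=np.arange(-span,span+1e-6,.0005); C=np.array([[cost((c0[0]+a,c0[1]+b)) for b in xs] for a in xs])
    i,j=np.unravel_index(C.argmin(),C.shape); c=np.array([c0[0]+xs[i],c0[1]+xs[j]])
    r=minimize(cost,c,method='Nelder-Mead',options=dict(initial_simplex=[c,c+[.0006,0],c+[0,.0006]]))
    return r.x,r.fun
E
python3 - <<'E'
from h import *
o=get_obs(); M=model('wrist',o); im=cv2.cvtColor(cv2.imread('pics/w5.png'),cv2.COLOR_BGR2RGB)
x,f=mandrel2(M,im,np.array([.657,.197])); print('rims',x,f)
for u in CIRC: print(u,mandrel2(M,im,x,[u],span=.003))
vis=cv2.resize(im[140:250,330:470],None,fx=5,fy=5,interpolation=cv2.INTER_CUBIC)
for r,z in CIRC+[(.046,.012),(.004,.086)]:
    t=np.linspace(0,2*np.pi,80); uv=(proj(M,np.c_[x[0]+r*np.cos(t),x[1]+r*np.sin(t),0*t+z])-[330,140]+.5)*5
    cv2.polylines(vis,[uv.astype(np.int32)],True,(255,0,0),1)
save('m2.png',vis)
print(todelta([*x,.16],1.176,o))
E
```

```text
rims [0.65808108 0.19666983] -288.5015869140625
(0.0125, 0.069) (array([0.65816202, 0.1966729 ]), np.float64(-71.05841827392578))
(0.016, 0.058) (array([0.65811327, 0.19666077]), np.float64(-64.12220001220703))
(0.0195, 0.047) (array([0.65803602, 0.19668399]), np.float64(-53.5184326171875))
(0.0235, 0.036) (array([0.65787806, 0.19660092]), np.float64(-101.38500213623047))
('d(mm)', [-14.8, 79.6, 0.3], 'rot(deg)', [0.06, 0.01, 0.3])
```

View pics/m2.png

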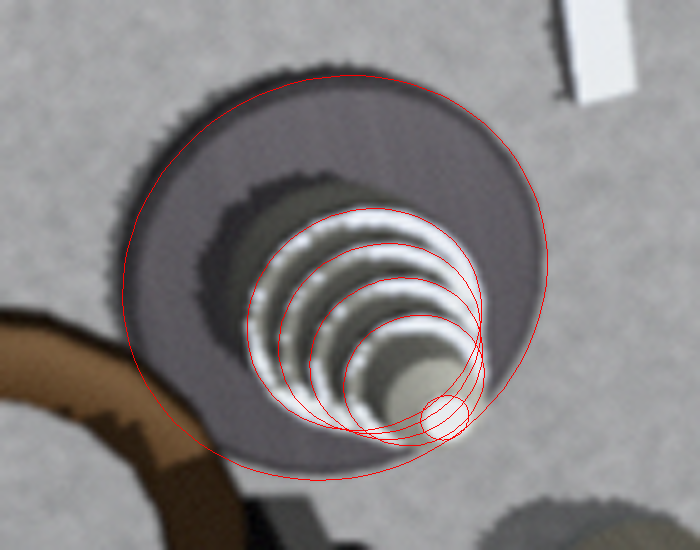

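Call:
jog_arm(
  deltas=[
    [[-3, 17, 0, 0, 0, 0, 50], [-4, 22, 0, 0, 0, 0, 50], [-3, 18, 5, 0, 0, 0, 50], [-2, 10, 5, 0, 0, 0.2, 50], [-1, 3, 5, 0, 0, 0, 50]],
  ],
)

```text
clock: 7.5
eef_pos: [0.6515, 0.1937, 0.1477]
tool_rot: [0.193, 0.981, 0.001, 0.001]
ft_force: [0.5, 0.2, -1.9]
grip_width: 0.0575
```

Call:
jog_arm(
  deltas=[
    [[0, 0, 5, 0, 0, 0, 50], [0, 0, 2, 0, 0, 0, 50], [0, 0, 0, 0, 0, 0, 50], [0, 0, 0, 0, 0, 0, 50]],
  ],
)

```text
clock: 7.9
eef_pos: [0.6494, 0.1926, 0.1385]
tool_rot: [0.193, 0.981, -0.0, -0.0]
ft_force: [0.4, -1.1, -1.1]
grip_width: 0.0578
```

```bash
cat > tgt.py <<'E'
from h import *
import sys
a=[float(v) for v in sys.argv[1:]]
o=get_obs(); print(np.round(o['eef_pos'],4),np.round(o['ft_force'],1),round(o['grip_width'],4),o['clock'],todelta(a[:3],a[3] if len(a)>3 else None,o))
E
python3 tgt.py .6577 .1971 .034 1.176
```

```text
[0.6494 0.1926 0.1385] [ 0.4 -1.1 -1.1] 0.0578 7.9 ('d(mm)', [-6.1, 7.4, 104.5], 'rot(deg)', [-0.04, -0.05, 0.35])
```

Call:
jog_arm(
  deltas=[
    [[-2, 2, 8, 0, 0, 0.2, 50], [-2, 3, 10, 0, 0, 0.1, 50], [-2, 2, 8, 0, 0, 0, 50], [0, 0, 5, 0, 0, 0, 50], [0, 0, 0, 0, 0, 0, 50]],
  ],
)

```text
clock: 8.4
eef_pos: [0.6584, 0.1956, 0.1049]
tool_rot: [0.197, 0.98, -0.0, -0.0]
ft_force: [-0.4, -0.2, -1.0]
grip_width: 0.0576
```

Call:
jog_arm(
  deltas=[
    [[0, 0, 0, 0, 0, 0, 50], [0, 0, 0, 0, 0, 0, 50]],
  ],
)

```text
clock: 8.6
eef_pos: [0.6582, 0.1956, 0.1044]
tool_rot: [0.197, 0.98, -0.001, -0.001]
ft_force: [-0.3, 0.1, -0.7]
grip_width: 0.0579
```

```bash
python3 tgt.py .6578 .1965 .034 1.176
```

```text
[0.6582 0.1956 0.1044] [-0.3  0.1 -0.7] 0.0579 8.6 ('d(mm)', [0.6, 0.8, 70.4], 'rot(deg)', [-0.08, -0.08, -0.09])
```

Call:
jog_arm(
  deltas=[
    [[0.4, 0.5, 8, 0, 0, 0, 50], [0.2, 0.3, 12, 0, 0, 0, 50], [0, 0, 10, 0, 0, 0, 50], [0, 0, 8, 0, 0, 0, 50], [0, 0, 2, 0, 0, 0, 50]],
  ],
)

```text
clock: 9.1
eef_pos: [0.6579, 0.1968, 0.0616]
tool_rot: [0.197, 0.98, -0.0, -0.0]
ft_force: [0.4, 0.0, -1.5]
grip_width: 0.0576
```

Call:
jog_arm(
  deltas=[
    [[0, 0, 0, 0, 0, 0, 50], [0, 0, 0, 0, 0, 0, 50]],
  ],
)

```text
clock: 9.3
eef_pos: [0.6574, 0.1967, 0.0605]
tool_rot: [0.197, 0.98, -0.001, -0.001]
ft_force: [0.4, -0.2, -1.4]
grip_width: 0.0579
```

```bash
python3 tgt.py .6578 .1965 .034 1.176; python3 - <<'E'
from h import *
o=get_obs(); im=camera('wrist'); M=model('wrist',o); save('w6.png',im)
h,q=held(M,im,o['eef_pos'][2]+.0025,.0305); print('held',h,q,'rel tool',todelta([*h,0],None,o)[1])
E
```

```text
[0.6574 0.1967 0.0605] [ 0.4 -0.2 -1.4] 0.0579 9.3 ('d(mm)', [-0.5, 0.1, 26.5], 'rot(deg)', [-0.1, -0.11, -0.08])
held [0.65759668 0.19652417] 0.9321554583966756 rel tool [-0.4, 0.1, 60.5]
```

Call:
jog_arm(
  deltas=[
    [[-0.4, 0.2, 5, 0, 0, 0, 50], [0, 0, 6, 0, 0, 0, 50], [0, 0, 5, 0, 0, 0, 50], [0, 0, 3, 0, 0, 0, 50], [0, 0, 0, 0, 0, 0, 50]],
  ],
)

```text
clock: 9.85
eef_pos: [0.6587, 0.1969, 0.0411]
tool_rot: [0.197, 0.98, -0.0, -0.0]
ft_force: [-0.9, -0.0, -0.6]
grip_width: 0.0578
```

Call:
jog_arm(
  deltas=[
    [[0, 0, 2, 0, 0, 0, 50], [0, 0, 2, 0, 0, 0, 50], [0, 0, 0, 0, 0, 0, 50]],
  ],
)

```text
clock: 10.15
eef_pos: [0.6588, 0.1969, 0.0368]
tool_rot: [0.197, 0.98, -0.0, -0.0]
ft_force: [-0.5, 0.4, -1.7]
grip_width: 0.0576
```

```bash
python3 tgt.py .6578 .1965 .034 1.176
```

```text
[0.6588 0.1969 0.0368] [-0.5  0.4 -1.7] 0.0576 10.15 ('d(mm)', [0.7, -0.8, 2.8], 'rot(deg)', [-0.01, 0.0, -0.08])
```

Call:
jog_arm(
  deltas=[
    [[0.5, -0.5, 1.5, 0, 0, 0, 50], [0, 0, 1, 0, 0, 0, 50], [0, 0, 0, 0, 0, 0, 50], [0, 0, 0, 0, 0, 0, 66], [0, 0, 0, 0, 0, 0, 76]],
  ],
)

```text
clock: 10.65
eef_pos: [0.6587, 0.1968, 0.035]
tool_rot: [0.197, 0.98, 0.0, 0.001]
ft_force: [-0.0, 0.3, 0.4]
grip_width: 0.0758
```

Call:
jog_arm(
  deltas=[
    [[0, 0, 0, 0, 0, 0, 76], [0, 0, -10, 0, 0, 0, 76], [0, 0, -30, 0, 0, 0, 76], [0, 0, -40, 0, 0, 0, 76], [0, 0, -30, 0, 0, 0, 76]],
  ],
)

```text
clock: 11.15
eef_pos: [0.6551, 0.1958, 0.1442]
tool_rot: [0.197, 0.98, -0.002, -0.004]
ft_force: [1.4, 0.6, 0.3]
grip_width: 0.0757
```

Call:
jog_arm(
  deltas=[
    [[3, -20, -10, 0, 0, 0, 76], [10, -30, 0, 0, 0, 0, 76], [10, -20, 0, 0, 0, 0, 76], [0, 0, 0, 0, 0, 0, 76], [0, 0, 0, 0, 0, 0, 76]],
  ],
)

```text
clock: 11.65
eef_pos: [0.6114, 0.1407, 0.1683]
tool_rot: [0.196, 0.981, 0.003, 0.006]
ft_force: [0.4, -0.6, -0.2]
grip_width: 0.0759
```

```bash
python3 look.py w7.png; python3 - <<'E'
from h import *
o=get_obs(); M=model('wrist',o); im=cv2.cvtColor(cv2.imread('pics/w7.png'),cv2.COLOR_BGR2RGB)
m=bronze(im).astype(np.uint8); n,l,s,_=cv2.connectedComponentsWithStats(m)
for k in range(1,n):
    if s[k,4]>150: print(s[k], locate(M,l==k,.036,.044,.0305))
u=proj(M,[.658,.1967,.06])[0].astype(int)
vis=im[max(u[1]-70,0):u[1]+70,max(u[0]-90,0):u[0]+90]; save('w7c.png',cv2.resize(vis,None,fx=4,fy=4,interpolation=cv2.INTER_CUBIC))
E
```

```text
[0.6114 0.1407 0.1683] [ 0.4 -0.6 -0.2] 0.0759 11.65 rot [0.41, 0.58, -0.01]
('c', [0.6887, -0.3398], 1.063, [0, 344, 57, 39, 1051]) [-254.5, -415.0, 167.9]
('c', [0.8097, -0.1881], 0.942, [143, 364, 46, 36, 938]) [-307.8, -228.4, 169.7]
[437   0  56  30 669] (array([0.51756441, 0.30741028]), 0.2495609376113048)
[ 106  144  109   86 1959] (array([ 0.55085392, -0.00782286]), 1.4174539016325702)
[ 60 169 106  75 839] (array([ 0.54991556, -0.07044158]), 1.1112958233201753)
[ 362  180   59   55 1047] (array([0.65857304, 0.19727518]), 0.9371885769266066)
[   0  202  206  129 4146] (array([ 0.59681832, -0.11651365]), 6.637328819279899)
[ 564  315   76   85 3474] (array([0.94814193, 0.38872721]), 2.0041499698806198)
[   0  344   57   39 1050] (array([ 0.67186496, -0.28027959]), 0.6688576393177902)
[ 448  363   57   37 1448] (array([0.93012543, 0.21876059]), 0.9270577049278312)
[143 364  46  36 938] (array([ 0.77858945, -0.14623905]), 0.5906208529680774)
```

View pics/w7c.png

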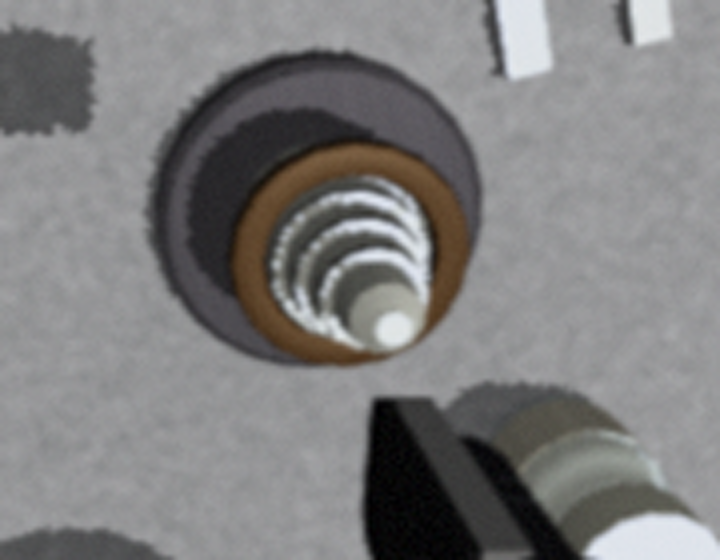

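Call:
jog_arm(
  deltas=[
    [[25, 20, 0, 0.2, 0.3, 0, 72], [36, 28, 0, 0, 0, 0, 72], [38, 29, 0, 0, 0, 0, 72], [34, 27, 0, 0, 0, 0, 72], [22, 18, 10, 0, 0, 0, 72]],
  ],
)

```text
clock: 12.2
eef_pos: [0.5204, 0.3195, 0.1585]
tool_rot: [0.2, 0.98, 0.003, 0.006]
ft_force: [0.9, -0.3, 0.9]
grip_width: 0.0722
```

Call:
jog_arm(
  deltas=[
    [[8, 6, 20, 0, 0, 0, 72], [0, 0, 25, 0, 0, 0, 72], [0, 0, 20, 0, 0, 0, 72], [0, 0, 10, 0, 0, 0, 72], [0, 0, 0, 0, 0, 0, 72]],
  ],
)

```text
clock: 12.7
eef_pos: [0.5146, 0.3409, 0.0795]
tool_rot: [0.192, 0.981, 0.005, 0.006]
ft_force: [0.6, 0.4, -0.1]
grip_width: 0.0723
```

```bash
python3 look.py
```

```text
[0.5146 0.3409 0.0795] [ 0.6  0.4 -0.1] 0.0723 12.7 rot [0.68, 0.54, 0.44]
('c', [0.5026, 0.3292], 0.91, [272, 166, 63, 63, 1226]) [7.4, -16.3, 79.2]
```

Call:
jog_arm(
  deltas=[
    [[2, -4, 10, 0.3, 0.2, 0.2, 72], [2, -5, 13, 0.3, 0.2, 0.2, 72], [2, -4, 13, 0, 0, 0, 72], [1, -2, 10, 0, 0, 0, 72], [0, 0, 3, 0, 0, 0, 72]],
  ],
)

```text
clock: 13.25
eef_pos: [0.5055, 0.3299, 0.0313]
tool_rot: [0.197, 0.98, 0.003, 0.004]
ft_force: [0.2, -0.2, 1.1]
grip_width: 0.0723
```

Call:
jog_arm(
  deltas=[
    [[0, 0, 0, 0, 0, 0, 72], [0, 0, 0, 0, 0, 0, 72]],
  ],
)

```text
clock: 13.45
eef_pos: [0.5055, 0.3295, 0.031]
tool_rot: [0.198, 0.98, 0.003, 0.004]
ft_force: [0.4, -0.8, 0.7]
grip_width: 0.0723
```

```bash
python3 look.py
```

```text
[0.5055 0.3295 0.031 ] [ 0.4 -0.8  0.7] 0.0723 13.45 rot [0.37, 0.35, -0.17]
('c', [0.5029, 0.3292], 0.91, [282, 188, 79, 76, 2060]) [2.5, -1.5, 30.9]
```

Call:
jog_arm(
  deltas=[
    [[1, -0.7, 6, 0.2, 0.2, -0.1, 72], [1, -0.6, 8, 0.1, 0.1, 0, 72], [0, 0, 8, 0, 0, 0, 72], [0, 0, 4, 0, 0, 0, 72], [0, 0, 0, 0, 0, 0, 72]],
  ],
)

```text
clock: 14.0
eef_pos: [0.5042, 0.33, 0.0039]
tool_rot: [0.197, 0.98, 0.001, 0.001]
ft_force: [0.3, 0.1, 0.0]
grip_width: 0.0719
```

Call:
jog_arm(
  deltas=[
    [[0, 0, 0, 0, 0, 0, 72], [0, 0, 0, 0, 0, 0, 72]],
  ],
)

```text
clock: 14.2
eef_pos: [0.504, 0.33, 0.0035]
tool_rot: [0.197, 0.98, 0.001, 0.001]
ft_force: [0.2, 1.3, 1.0]
grip_width: 0.0721
```

```bash
python3 look.py
```

```text
[0.504  0.33   0.0035] [0.2 1.3 1. ] 0.0721 14.2 rot [0.15, 0.09, -0.05]
('c', [0.5033, 0.329], 0.909, [275, 206, 93, 86, 2830]) [0.3, -1.2, 3.5]
```

Call:
jog_arm(
  deltas=[
    [[0.3, -1, 3, 0, 0, 0, 72], [0, 0, 2.5, 0, 0, 0, 72], [0, 0, 0, 0, 0, 0, 58], [0, 0, 0, 0, 0, 0, 42], [0, 0, 0, 0, 0, 0, 42]],
  ],
)

```text
clock: 14.75
eef_pos: [0.504, 0.3295, -0.0003]
tool_rot: [0.196, 0.981, 0.002, 0.002]
ft_force: [-0.0, -0.1, -0.6]
grip_width: 0.0504
```

Call:
jog_arm(
  deltas=[
    [[0, 0, 0, 0, 0, 0, 42], [0, 0, 0, 0, 0, 0, 42]],
  ],
)

```text
clock: 14.95
eef_pos: [0.504, 0.3294, -0.0004]
tool_rot: [0.197, 0.98, 0.002, 0.002]
ft_force: [-0.5, -0.2, -0.6]
grip_width: 0.0505
```

Call:
jog_arm(
  deltas=[
    [[0, 0, -4, 0, 0, 0, 42], [0, 0, -25, 0, 0, 0, 42], [0, 0, -40, 0, 0, 0, 42], [0, 0, -40, 0, 0, 0, 42], [0, 0, -30, 0, 0, 0, 42]],
  ],
)

```text
clock: 15.45
eef_pos: [0.4989, 0.3261, 0.1357]
tool_rot: [0.196, 0.98, -0.004, -0.004]
ft_force: [1.1, 0.2, -0.8]
grip_width: 0.0504
```

Call:
jog_arm(
  deltas=[
    [[-4, -15, -5, 0, 0, 0, 42], [-13, -20, 0, 0, 0, 0, 42], [-20, -25, 0, 0, 0, 0, 42], [-22, -25, 0, 0, 0, 0, 42], [-22, -25, 0, 0, 0, 0, 42]],
  ],
)

```text
clock: 15.95
eef_pos: [0.5319, 0.1923, 0.1443]
tool_rot: [0.192, 0.981, -0.001, -0.001]
ft_force: [-0.1, -0.1, -1.5]
grip_width: 0.0506
```

Call:
jog_arm(
  deltas=[
    [[-20, -22, 0, 0, 0, 0, 42], [-15, -10, 0, 0, 0, 0, 42], [0, 0, 0, 0, 0, 0, 42], [0, 0, 0, 0, 0, 0, 42]],
  ],
)

```text
clock: 16.35
eef_pos: [0.5492, 0.1391, 0.1393]
tool_rot: [0.197, 0.98, -0.004, -0.005]
ft_force: [0.2, 1.1, -0.9]
grip_width: 0.0504
```

```bash
cat > man.py <<'E'
from h import *
import sys
# man.py name z_lower_rel_TCP radius [step-circles to use]
o=get_obs(); im=camera('wrist'); M=model('wrist',o); save(sys.argv[1],im); off=float(sys.argv[2]); r=float(sys.argv[3]); n=int(sys.argv[4])
x,f=mandrel2(M,im,np.array([.658,.1967]),CIRC[:n]); h,q=held(M,im,o['eef_pos'][2]+off,r)
print(np.round(o['eef_pos'],4),np.round(o['ft_force'],1),round(o['grip_width'],4),o['clock'],'mandrel',x.round(4),round(f),'held',h.round(4),round(q,3),todelta([*h,0],None,o)[1])
print('to go',todelta([*(x-h+o['eef_pos'][:2]),o['eef_pos'][2]],1.176,o))
E
python3 man.py w8.png .002 .027 3
```

```text
[0.5492 0.1391 0.1393] [ 0.2  1.1 -0.9] 0.0504 16.35 mandrel [0.6585 0.1961] -156 held [0.5482 0.1395] 0.881 [-0.2, 1.4, 139.2]
to go ('d(mm)', [-79.9, 94.8, -1.7], 'rot(deg)', [-0.58, -0.51, -0.06])
```

Call:
jog_arm(
  deltas=[
    [[-12, 14, 0, -0.2, -0.2, 0, 42], [-18, 21, 0, -0.2, -0.2, 0, 42], [-20, 23, 3, 0, 0, 0, 42], [-17, 20, 5, 0, 0, 0, 42], [-8, 10, 5, 0, 0, 0, 42]],
  ],
)

```text
clock: 16.9
eef_pos: [0.6497, 0.1969, 0.1238]
tool_rot: [0.193, 0.981, -0.002, -0.003]
ft_force: [1.4, -1.4, -0.0]
grip_width: 0.0503
```

Call:
jog_arm(
  deltas=[
    [[0, 0, 5, 0, 0, 0, 42], [0, 0, 5, 0, 0, 0, 42], [0, 0, 0, 0, 0, 0, 42], [0, 0, 0, 0, 0, 0, 42]],
  ],
)

```text
clock: 17.3
eef_pos: [0.6462, 0.1997, 0.1099]
tool_rot: [0.191, 0.982, -0.003, -0.006]
ft_force: [0.7, -1.1, -0.7]
grip_width: 0.0502
```

```bash
sed -i "s/todelta(\[\*h,0\],None,o)/todelta([*h,o['eef_pos'][2]],None,o)/" man.py; python3 man.py w9.png .0004 .027 3; python3 tgt.py .6579 .1966 .0466 1.176
```

```text
[0.6462 0.1997 0.1099] [ 0.7 -1.1 -0.7] 0.0502 17.3 mandrel [0.6582 0.1956] -59 held [0.6459 0.1998] 0.899 [0.3, -0.0, 0.0]
to go ('d(mm)', [-13.0, 0.7, -0.1], 'rot(deg)', [-0.5, -0.59, 0.61])
[0.6462 0.1995 0.1099] [ 0.6 -1.2 -1.2] 0.0504 17.35 ('d(mm)', [-12.7, 2.2, 63.2], 'rot(deg)', [-0.51, -0.6, 0.6])
```

Call:
jog_arm(
  deltas=[
    [[-4, 0.5, 2, -0.2, -0.2, 0.2, 42], [-4, 0.5, 3, -0.2, -0.2, 0.2, 42], [-3, 0.3, 3, 0, 0, 0, 42], [-1, 0, 2, 0, 0, 0, 42], [0, 0, 0, 0, 0, 0, 42]],
  ],
)

```text
clock: 17.85
eef_pos: [0.6589, 0.1948, 0.1011]
tool_rot: [0.195, 0.981, 0.0, -0.0]
ft_force: [0.1, 0.1, -1.0]
grip_width: 0.0505
```

Call:
jog_arm(
  deltas=[
    [[0, 0, 0, 0, 0, 0, 42], [0, 0, 0, 0, 0, 0, 42]],
  ],
)

```text
clock: 18.05
eef_pos: [0.659, 0.1946, 0.1009]
tool_rot: [0.196, 0.981, 0.0, -0.0]
ft_force: [0.1, 0.2, -1.2]
grip_width: 0.0506
```

```bash
python3 tgt.py .6581 .1966 .0466 1.176
```

```text
[0.659  0.1946 0.1009] [ 0.1  0.2 -1.2] 0.0506 18.05 ('d(mm)', [1.6, 1.5, 54.3], 'rot(deg)', [0.0, -0.05, 0.06])
```

Call:
jog_arm(
  deltas=[
    [[0.8, 0.8, 6, 0, 0, 0, 42], [0.7, 0.7, 8, 0, 0, 0, 42], [0, 0, 6, 0, 0, 0, 42], [0, 0, 4, 0, 0, 0, 42], [0, 0, 0, 0, 0, 0, 42]],
  ],
)

```text
clock: 18.55
eef_pos: [0.6574, 0.1971, 0.0741]
tool_rot: [0.195, 0.981, -0.0, -0.001]
ft_force: [-0.0, -0.5, -0.8]
grip_width: 0.0503
```

Call:
jog_arm(
  deltas=[
    [[0, 0, 0, 0, 0, 0, 42], [0, 0, 0, 0, 0, 0, 42]],
  ],
)

```text
clock: 18.75
eef_pos: [0.6573, 0.197, 0.0738]
tool_rot: [0.195, 0.981, -0.0, -0.001]
ft_force: [-0.2, -0.4, -0.6]
grip_width: 0.0504
```

```bash
python3 man.py w10.png .0004 .027 1;python3 tgt.py .6581 .1966 .0466 1.176
```

```text
[0.6573 0.197  0.0738] [-0.2 -0.4 -0.6] 0.0504 18.75 mandrel [0.6583 0.1957] -61 held [0.6516 0.1992] 1.108 [6.1, -0.1, 0.0]
to go ('d(mm)', [-7.5, -0.7, -0.0], 'rot(deg)', [-0.06, -0.14, 0.1])
[0.6573 0.1971 0.0739] [ 0.5  0.7 -0.2] 0.0504 18.8 ('d(mm)', [-1.0, -0.1, 27.3], 'rot(deg)', [-0.05, -0.13, 0.1])
```

Call:
jog_arm(
  deltas=[
    [[-0.5, 0, 5, 0, 0, 0, 42], [-0.3, 0, 6, 0, 0, 0, 42], [0, 0, 5, 0, 0, 0, 42], [0, 0, 3, 0, 0, 0, 42], [0, 0, 0, 0, 0, 0, 42]],
  ],
)

```text
clock: 19.3
eef_pos: [0.6584, 0.1967, 0.0537]
tool_rot: [0.195, 0.981, -0.0, -0.001]
ft_force: [-0.4, -0.0, 0.0]
grip_width: 0.0509
```

Call:
jog_arm(
  deltas=[
    [[0, 0, 2, 0, 0, 0, 42], [0, 0, 0, 0, 0, 0, 42]],
  ],
)

```text
clock: 19.5
eef_pos: [0.6584, 0.1966, 0.0513]
tool_rot: [0.195, 0.981, -0.0, -0.001]
ft_force: [-0.2, -0.1, -1.4]
grip_width: 0.0503
```

```bash
python3 tgt.py .6579 .1966 .0466 1.176
```

```text
[0.6584 0.1966 0.0513] [-0.2 -0.1 -1.4] 0.0503 19.5 ('d(mm)', [0.4, -0.2, 4.7], 'rot(deg)', [-0.03, -0.1, 0.09])
```

Call:
jog_arm(
  deltas=[
    [[0, 0, 2, 0, 0, 0, 42], [0, 0, 2, 0, 0, 0, 42], [0, 0, 0, 0, 0, 0, 42], [0, 0, 0, 0, 0, 0, 42], [0, 0, 0, 0, 0, 0, 60]],
  ],
)

```text
clock: 20.0
eef_pos: [0.6588, 0.1968, 0.0476]
tool_rot: [0.195, 0.981, 0.0, -0.0]
ft_force: [-0.2, -0.6, 0.2]
grip_width: 0.0602
```

Call:
jog_arm(
  deltas=[
    [[0, 0, 0, 0, 0, 0, 68], [0, 0, -8, 0, 0, 0, 68], [0, 0, -30, 0, 0, 0, 68], [0, 0, -35, 0, 0, 0, 68], [0, 0, -30, 0, 0, 0, 68]],
  ],
)

```text
clock: 20.5
eef_pos: [0.6556, 0.1958, 0.1494]
tool_rot: [0.195, 0.981, -0.002, -0.005]
ft_force: [0.5, 0.2, 0.0]
grip_width: 0.068
```

Call:
jog_arm(
  deltas=[
    [[3, -20, -5, 0, 0, 0, 68], [10, -30, 0, 0, 0, 0, 68], [10, -20, 0, 0, 0, 0, 68], [0, 0, 0, 0, 0, 0, 68], [0, 0, 0, 0, 0, 0, 68]],
  ],
)

```text
clock: 21.0
eef_pos: [0.612, 0.1405, 0.1676]
tool_rot: [0.195, 0.981, 0.002, 0.004]
ft_force: [1.1, -0.0, 0.8]
grip_width: 0.0684
```

```bash
python3 look.py w11.png; python3 - <<'E'
from h import *
o=get_obs(); M=model('wrist',o); im=cv2.cvtColor(cv2.imread('pics/w11.png'),cv2.COLOR_BGR2RGB)
u=proj(M,[.658,.1967,.05])[0].astype(int); x0,y0=max(u[0]-60,0),max(u[1]-55,0)
vis=cv2.resize(im[y0:u[1]+55,x0:u[0]+60],None,fx=5,fy=5,interpolation=cv2.INTER_CUBIC)
t=np.linspace(0,2*np.pi,80)
for r,z in [(.027,.055),(.018,.055),(.0305,.044),(.0215,.044)]:
    uv=(proj(M,np.c_[.658+r*np.cos(t),.1967+r*np.sin(t),0*t+z])-[x0,y0]+.5)*5
    cv2.polylines(vis,[uv.astype(np.int32)],True,(255,0,0),1)
save('w11c.png',vis)
E
```

```text
[0.612  0.1405 0.1676] [ 1.1 -0.   0.8] 0.0684 21.0 rot [0.37, 0.45, 0.16]
('c', [0.6886, -0.3381], 1.005, [0, 344, 56, 37, 1003]) [-252.3, -414.2, 166.9]
('d', [0.9768, 0.2155], 1.028, [437, 366, 59, 34, 1245]) [-307.1, 207.5, 171.3]
('a', [0.8159, -0.1838], 1.028, [151, 371, 37, 29, 598]) [-311.0, -223.0, 168.6]
```

View pics/w11c.png

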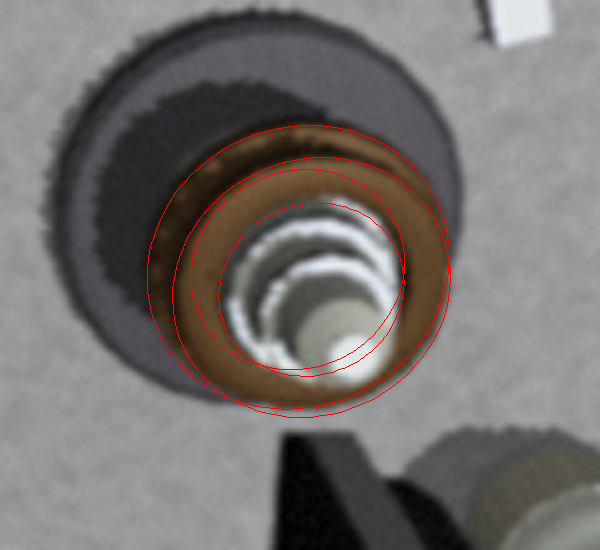

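Call:
jog_arm(
  deltas=[
    [[30, -3, 0, 0.2, 0.2, 0, 62], [42, -4, 0, 0.1, 0.1, 0, 62], [45, -5, 0, 0, 0, 0, 62], [45, -5, 0, 0, 0, 0, 62], [36, -4, 5, 0, 0, 0, 62]],
  ],
)

```text
clock: 21.55
eef_pos: [0.4248, 0.2017, 0.1604]
tool_rot: [0.196, 0.981, 0.003, 0.005]
ft_force: [0.4, 0.6, -0.6]
grip_width: 0.0617
```

Call:
jog_arm(
  deltas=[
    [[20, -2, 15, 0, 0, 0, 62], [5, 0, 25, 0, 0, 0, 62], [0, 0, 30, 0, 0, 0, 62], [0, 0, 20, 0, 0, 0, 62], [0, 0, 5, 0, 0, 0, 62]],
  ],
)

```text
clock: 22.05
eef_pos: [0.4005, 0.2177, 0.0649]
tool_rot: [0.19, 0.982, 0.005, 0.007]
ft_force: [-0.6, -0.4, -0.2]
grip_width: 0.0619
```

Call:
jog_arm(
  deltas=[
    [[0, 0, 0, 0, 0, 0, 62], [0, 0, 0, 0, 0, 0, 62]],
  ],
)

```text
clock: 22.25
eef_pos: [0.4013, 0.2189, 0.0649]
tool_rot: [0.19, 0.982, 0.005, 0.006]
ft_force: [0.0, 0.5, 0.3]
grip_width: 0.0622
```

```bash
python3 look.py w12.png
```

```text
[0.4013 0.2189 0.0649] [0.  0.5 0.3] 0.0622 22.25 rot [0.74, 0.59, 0.77]
('a', [0.3791, 0.2119], 0.874, [278, 165, 51, 50, 1090]) [18.7, -15.6, 64.6]
```

Call:
jog_arm(
  deltas=[
    [[4, -3, 8, 0.3, 0.2, 0.3, 62], [6, -5, 10, 0.3, 0.2, 0.3, 62], [5, -4, 12, 0, 0, 0, 62], [2, -2, 10, 0, 0, 0, 62], [0, 0, 2, 0, 0, 0, 62]],
  ],
)

```text
clock: 22.8
eef_pos: [0.3812, 0.2129, 0.0228]
tool_rot: [0.196, 0.981, 0.003, 0.004]
ft_force: [-0.5, -1.3, -0.9]
grip_width: 0.062
```

Call:
jog_arm(
  deltas=[
    [[0, 0, 0, 0, 0, 0, 62], [0, 0, 0, 0, 0, 0, 62]],
  ],
)

```text
clock: 23.0
eef_pos: [0.3806, 0.2126, 0.0225]
tool_rot: [0.196, 0.981, 0.002, 0.003]
ft_force: [0.2, -0.4, 0.4]
grip_width: 0.0621
```

```bash
python3 look.py
```

```text
[0.3806 0.2126 0.0225] [ 0.2 -0.4  0.4] 0.0621 23.0 rot [0.31, 0.33, -0.0]
```

Call:
jog_arm(
  deltas=[
    [[0.5, -0.6, 5, 0.2, 0.2, 0, 62], [0.3, -0.5, 6, 0.1, 0.1, 0, 62], [0, 0, 4, 0, 0, 0, 62], [0, 0, 2, 0, 0, 0, 62], [0, 0, 0, 0, 0, 0, 62]],
  ],
)

```text
clock: 23.55
eef_pos: [0.3809, 0.2125, 0.005]
tool_rot: [0.196, 0.981, 0.001, 0.001]
ft_force: [0.5, -0.3, -0.0]
grip_width: 0.0624
```

Call:
jog_arm(
  deltas=[
    [[0, 0, 0, 0, 0, 0, 62], [0, 0, 0, 0, 0, 0, 62]],
  ],
)

```text
clock: 23.75
eef_pos: [0.3809, 0.2125, 0.0048]
tool_rot: [0.196, 0.981, 0.001, 0.001]
ft_force: [-0.4, -0.3, 1.1]
grip_width: 0.0621
```

```bash
sed -i 's/\.87<q/.82<q/' h.py; python3 look.py; python3 tgt.py .379 .212 0 1.176
```

```text
[0.3809 0.2125 0.0048] [-0.4 -0.3  1.1] 0.0621 23.75 rot [0.1, 0.1, -0.02]
('a', [0.3804, 0.2113], 0.853, [288, 218, 68, 63, 1854]) [-0.0, -1.3, 4.8]
[0.381  0.2126 0.0049] [ 0.2  0.5 -0.5] 0.0621 23.8 ('d(mm)', [1.6, -1.3, 4.9], 'rot(deg)', [0.11, 0.1, -0.02])
```

Call:
jog_arm(
  deltas=[
    [[0.2, -1, 3, 0, 0, 0, 62], [0, 0, 2, 0, 0, 0, 62], [0, 0, 0, 0, 0, 0, 45], [0, 0, 0, 0, 0, 0, 28], [0, 0, 0, 0, 0, 0, 28]],
  ],
)

```text
clock: 24.3
eef_pos: [0.3806, 0.2117, 0.0004]
tool_rot: [0.196, 0.981, 0.001, 0.001]
ft_force: [-0.7, -0.7, -0.7]
grip_width: 0.0363
```

Call:
jog_arm(
  deltas=[
    [[0, 0, 0, 0, 0, 0, 28], [0, 0, 0, 0, 0, 0, 28]],
  ],
)

```text
clock: 24.5
eef_pos: [0.3806, 0.2117, 0.0004]
tool_rot: [0.196, 0.981, 0.001, 0.001]
ft_force: [-1.5, -0.2, -0.3]
grip_width: 0.0363
```

Call:
jog_arm(
  deltas=[
    [[0, 0, -4, 0, 0, 0, 28], [0, 0, -25, 0, 0, 0, 28], [0, 0, -40, 0, 0, 0, 28], [0, 0, -40, 0, 0, 0, 28], [0, 0, -35, 0, 0, 0, 28]],
  ],
)

```text
clock: 25.0
eef_pos: [0.3753, 0.2089, 0.144]
tool_rot: [0.196, 0.981, -0.004, -0.005]
ft_force: [0.9, 0.1, -0.7]
grip_width: 0.036
```

Call:
jog_arm(
  deltas=[
    [[-20, 0, -5, 0, 0, 0, 28], [-35, 2, 0, 0, 0, 0, 28], [-40, 3, 0, 0, 0, 0, 28], [-40, 3, 0, 0, 0, 0, 28], [-40, 3, 0, 0, 0, 0, 28]],
  ],
)

```text
clock: 25.5
eef_pos: [0.5455, 0.1539, 0.1579]
tool_rot: [0.192, 0.981, 0.001, 0.0]
ft_force: [0.3, 0.1, 0.1]
grip_width: 0.0359
```

Call:
jog_arm(
  deltas=[
    [[-25, 2, 0, 0, 0, 0, 28], [-10, 0, 0, 0, 0, 0, 28], [0, 0, 0, 0, 0, 0, 28], [0, 0, 0, 0, 0, 0, 28]],
  ],
)

```text
clock: 25.9
eef_pos: [0.584, 0.1392, 0.1565]
tool_rot: [0.195, 0.981, 0.0, 0.0]
ft_force: [-0.2, 1.2, -1.0]
grip_width: 0.0359
```

```bash
 python3 man.py w13.png .000 .020 2
```

```text
[0.584  0.1392 0.1565] [-0.2  1.2 -1. ] 0.0359 25.9 mandrel [0.6582 0.1959] -161 held [0.5839 0.139 ] 0.836 [0.0, -0.2, -0.0]
to go ('d(mm)', [-46.8, 81.0, 0.1], 'rot(deg)', [0.05, 0.04, 0.12])
```

Call:
jog_arm(
  deltas=[
    [[-8, 14, 0, 0, 0, 0, 28], [-11, 19, 0, 0, 0, 0, 28], [-12, 21, 4, 0, 0, 0, 28], [-9, 16, 5, 0, 0, 0, 28], [-4, 7, 6, 0, 0, 0, 28]],
  ],
)

```text
clock: 26.45
eef_pos: [0.6502, 0.1972, 0.1439]
tool_rot: [0.193, 0.981, 0.0, -0.0]
ft_force: [-0.8, 0.1, -0.1]
grip_width: 0.0363
```

Call:
jog_arm(
  deltas=[
    [[0, 0, 6, 0, 0, 0.2, 28], [0, 0, 6, 0, 0, 0, 28], [0, 0, 5, 0, 0, 0, 28], [0, 0, 0, 0, 0, 0, 28], [0, 0, 0, 0, 0, 0, 28]],
  ],
)

```text
clock: 26.95
eef_pos: [0.6459, 0.1968, 0.1241]
tool_rot: [0.194, 0.981, -0.001, -0.003]
ft_force: [0.3, 0.3, -0.9]
grip_width: 0.0362
```

```bash
python3 tgt.py .6581 .1966 .0694 1.176
```

```text
[0.6459 0.1968 0.1241] [ 0.3  0.3 -0.9] 0.0362 26.95 ('d(mm)', [-11.7, 4.7, 54.6], 'rot(deg)', [-0.22, -0.3, 0.21])
```

Call:
jog_arm(
  deltas=[
    [[-3, 1, 2, -0.1, -0.1, 0.1, 28], [-4, 2, 4, -0.1, -0.1, 0, 28], [-3, 1, 4, 0, 0, 0, 28], [-1, 0, 3, 0, 0, 0, 28], [0, 0, 0, 0, 0, 0, 28]],
  ],
)

```text
clock: 27.45
eef_pos: [0.6592, 0.1954, 0.1112]
tool_rot: [0.196, 0.981, 0.001, 0.0]
ft_force: [-0.2, -0.4, -0.8]
grip_width: 0.0363
```

Call:
jog_arm(
  deltas=[
    [[0, 0, 0, 0, 0, 0, 28], [0, 0, 0, 0, 0, 0, 28]],
  ],
)

```text
clock: 27.65
eef_pos: [0.6592, 0.1953, 0.1108]
tool_rot: [0.196, 0.981, 0.0, -0.0]
ft_force: [0.4, 1.1, -0.8]
grip_width: 0.0364
```

```bash
python3 tgt.py .6581 .1966 .0694 1.176
```

```text
[0.6592 0.1953 0.1108] [ 0.4  1.1 -0.8] 0.0364 27.65 ('d(mm)', [1.5, 0.7, 41.4], 'rot(deg)', [0.04, -0.01, 0.02])
```

Call:
jog_arm(
  deltas=[
    [[0.7, 0.4, 3, 0, 0, 0, 28], [0.5, 0.2, 5, 0, 0, 0, 28], [0, 0, 5, 0, 0, 0, 28], [0, 0, 4, 0, 0, 0, 28], [0, 0, 0, 0, 0, 0, 28]],
  ],
)

```text
clock: 28.15
eef_pos: [0.6579, 0.1967, 0.0924]
tool_rot: [0.196, 0.981, 0.0, -0.0]
ft_force: [-0.3, -0.1, 0.3]
grip_width: 0.0361
```

Call:
jog_arm(
  deltas=[
    [[0, 0, 0, 0, 0, 0, 28], [0, 0, 0, 0, 0, 0, 28]],
  ],
)

```text
clock: 28.35
eef_pos: [0.6577, 0.1966, 0.092]
tool_rot: [0.196, 0.981, 0.0, -0.0]
ft_force: [-0.0, 0.5, -0.8]
grip_width: 0.0362
```

```bash
python3 tgt.py .6581 .1966 .0694 1.176
```

```text
[0.6577 0.1966 0.092 ] [-0.   0.5 -0.8] 0.0362 28.35 ('d(mm)', [-0.4, 0.1, 22.6], 'rot(deg)', [0.02, -0.05, 0.04])
```

Call:
jog_arm(
  deltas=[
    [[0, 0, 4, 0, 0, 0, 28], [0, 0, 5, 0, 0, 0, 28], [0, 0, 4, 0, 0, 0, 28], [0, 0, 2, 0, 0, 0, 28], [0, 0, 0, 0, 0, 0, 28]],
  ],
)

```text
clock: 28.85
eef_pos: [0.6579, 0.1966, 0.076]
tool_rot: [0.196, 0.981, 0.0, -0.0]
ft_force: [0.1, -0.5, -0.3]
grip_width: 0.0364
```

Call:
jog_arm(
  deltas=[
    [[0, 0, 1, 0, 0, 0, 28], [0, 0, 0, 0, 0, 0, 28]],
  ],
)

```text
clock: 29.05
eef_pos: [0.6579, 0.1966, 0.0748]
tool_rot: [0.196, 0.981, 0.0, -0.0]
ft_force: [-0.5, 0.4, 0.1]
grip_width: 0.036
```

```bash
python3 tgt.py .6580 .1966 .0694 1.176
```

```text
[0.6579 0.1966 0.0748] [-0.5  0.4  0.1] 0.036 29.05 ('d(mm)', [-0.1, 0.0, 5.4], 'rot(deg)', [0.03, -0.03, 0.04])
```

Call:
jog_arm(
  deltas=[
    [[0, 0, 2, 0, 0, 0, 28], [0, 0, 2, 0, 0, 0, 28], [0, 0, 0.5, 0, 0, 0, 28], [0, 0, 0, 0, 0, 0, 28], [0, 0, 0, 0, 0, 0, 46]],
  ],
)

```text
clock: 29.55
eef_pos: [0.6583, 0.1967, 0.0705]
tool_rot: [0.196, 0.981, 0.001, 0.0]
ft_force: [-0.1, -0.5, 0.2]
grip_width: 0.0459
```

Call:
jog_arm(
  deltas=[
    [[0, 0, 0, 0, 0, 0, 58], [0, 0, -8, 0, 0, 0, 58], [0, 0, -30, 0, 0, 0, 58], [0, 0, -35, 0, 0, 0, 58], [0, 0, -20, 0, 0, 0, 58]],
  ],
)

```text
clock: 30.05
eef_pos: [0.6557, 0.1959, 0.1635]
tool_rot: [0.196, 0.981, -0.001, -0.003]
ft_force: [-0.1, 0.4, -0.3]
grip_width: 0.0579
```

Call:
jog_arm(
  deltas=[
    [[5, -20, -5, 0, 0, 0, 50], [20, -30, 0, 0, 0, 0, 40], [25, -30, 0, 0, 0, 0, 20], [20, -15, 0, 0, 0, 0, 0], [0, 0, 0, 0, 0, 0, 0]],
  ],
)

```text
clock: 30.55
eef_pos: [0.5556, 0.1346, 0.178]
tool_rot: [0.195, 0.981, 0.002, 0.004]
ft_force: [0.8, 0.4, 0.0]
grip_width: 0.0
```

Call:
jog_arm(
  deltas=[
    [[0, 0, 0, 0, 0, 0, 0], [0, 0, 0, 0, 0, 0, 0]],
  ],
)

```text
clock: 30.75
eef_pos: [0.5569, 0.1348, 0.1802]
tool_rot: [0.195, 0.981, 0.003, 0.006]
ft_force: [0.9, -0.1, 0.0]
grip_width: 0.0001
```

```bash
python3 look.py w14.png; python3 - <<'E'
from h import *
o=get_obs(); M=model('wrist',o); im=cv2.cvtColor(cv2.imread('pics/w14.png'),cv2.COLOR_BGR2RGB)
print(proj(M,[.658,.1967,.06]),proj(M,[.444,.06,.037]))
t=np.linspace(0,2*np.pi,80)
for r,z in [(.020,.077),(.011,.077),(.027,.055),(.0305,.044)]:
    uv=proj(M,np.c_[.658+r*np.cos(t),.1967+r*np.sin(t),0*t+z])
    cv2.polylines(im,[uv.astype(np.int32)],True,(255,0,0),1)
for d in masks_of('pedal_pad','wrist'): print(d['conf'],d['at'],d['pixels'].sum(),back(M,[d['at']],.035)[0])
save('w14c.png',cv2.resize(im[:260,60:520],None,fx=1.7,fy=1.7,interpolation=cv2.INTER_CUBIC))
E
```

```text
[0.5569 0.1348 0.1802] [ 0.9 -0.1  0. ] 0.0001 30.75 rot [0.5, 0.6, 0.08]
[[413.14392227 252.60795744]] [[205.45547591 108.11389541]]
0.69 [204.6, 99.7] 6035 [0.43663219 0.06241183 0.035     ]
0.29 [127.7, 260.0] 21545 [ 0.55533719 -0.10649814  0.035     ]
0.17 [398.0, 218.3] 2789 [0.62693829 0.19690853 0.035     ]
```

View pics/w14c.png

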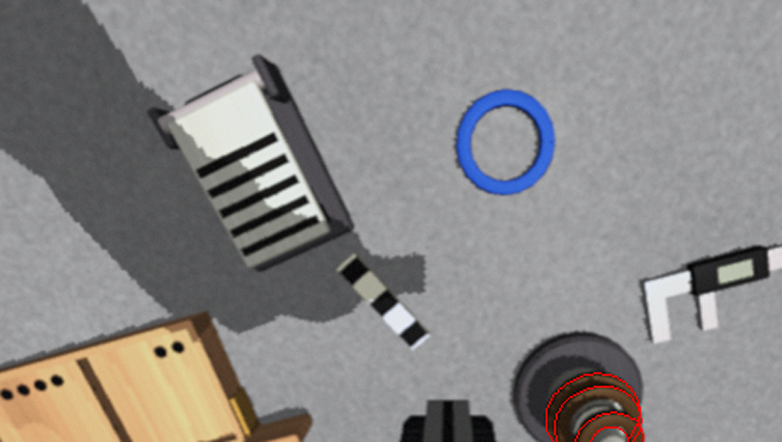

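```bash
python3 - <<'E'
from h import *
o=get_obs(); M=model('wrist',o)
F=back(M,[[210,157.6],[253,130.6]],.039); H=back(M,[[159,73.5],[214,44]],.033)
print(F,H); f=F.mean(0);h=H.mean(0); d=(f-h)[:2]; L=np.linalg.norm(d); d/=L
print('width',np.linalg.norm(F[0]-F[1]),'len',L,'dir',d,'pad',f[:2]-.018*d, np.degrees(np.arctan2(d[1],d[0])))
p=f[:2]-.018*d; print(todelta([*p,.08],1.176,o))
E
```

```text
[[0.48769508 0.04111783 0.039     ]
 [0.48052532 0.09327045 0.039     ]] [[0.39944795 0.03403515 0.033     ]
 [0.39731651 0.09411343 0.033     ]]
width 0.05264314283397535 len 0.08578472320718639 dir [0.99933845 0.03636835] pad [0.46612211 0.06653951] 2.0842128545565184
('d(mm)', [58.9, -99.0, 98.4], 'rot(deg)', [0.49, 0.6, 0.09])
```

Call:
jog_arm(
  deltas=[
    [[10, -18, 5, 0.2, 0.2, 0, 0], [16, -27, 10, 0.2, 0.2, 0, 0], [16, -27, 20, 0, 0, 0, 0], [10, -17, 20, 0, 0, 0, 0], [2, -5, 15, 0, 0, 0, 0]],
  ],
)

```text
clock: 31.35
eef_pos: [0.4768, 0.0699, 0.1079]
tool_rot: [0.194, 0.981, 0.002, 0.006]
ft_force: [0.2, -0.5, 0.1]
grip_width: 0.0001
```

Call:
jog_arm(
  deltas=[
    [[0, 0, 5, 0, 0, 0, 0], [0, 0, 0, 0, 0, 0, 0], [0, 0, 0, 0, 0, 0, 0]],
  ],
)

```text
clock: 31.65
eef_pos: [0.4772, 0.07, 0.101]
tool_rot: [0.194, 0.981, 0.002, 0.004]
ft_force: [0.5, 0.3, -0.4]
grip_width: -0.0001
```

```bash
python3 tgt.py .466 .0665 .037 1.176
```

```text
[0.4772 0.07   0.101 ] [ 0.5  0.3 -0.4] -0.0001 31.65 ('d(mm)', [9.5, -7.8, 63.9], 'rot(deg)', [0.27, 0.42, 0.28])
```

Call:
jog_arm(
  deltas=[
    [[3, -3, 8, 0.1, 0.2, 0.1, 0], [4, -3, 12, 0.1, 0.1, 0, 0], [2, -1.5, 12, 0, 0, 0, 0], [0, 0, 10, 0, 0, 0, 0], [0, 0, 3, 0, 0, 0, 0]],
  ],
)

```text
clock: 32.15
eef_pos: [0.4712, 0.0684, 0.0565]
tool_rot: [0.194, 0.981, 0.002, 0.005]
ft_force: [-0.1, 1.0, 0.3]
grip_width: 0.0
```

Call:
jog_arm(
  deltas=[
    [[0, 0, 0, 0, 0, 0, 0], [0, 0, 0, 0, 0, 0, 0]],
  ],
)

```text
clock: 32.35
eef_pos: [0.4715, 0.0686, 0.0563]
tool_rot: [0.193, 0.981, 0.002, 0.005]
ft_force: [0.2, -0.9, 0.5]
grip_width: -0.0001
```

```bash
python3 tgt.py .466 .0665 .037 1.176; python3 - <<'E'
from workcell import *
import cv2
im=camera('wrist'); cv2.imwrite('pics/w15.png',im[...,::-1])
E
```

```text
[0.4715 0.0686 0.0563] [ 0.2 -0.9  0.5] -0.0001 32.35 ('d(mm)', [4.5, -4.2, 19.2], 'rot(deg)', [0.31, 0.51, 0.31])
```

View pics/w15.png

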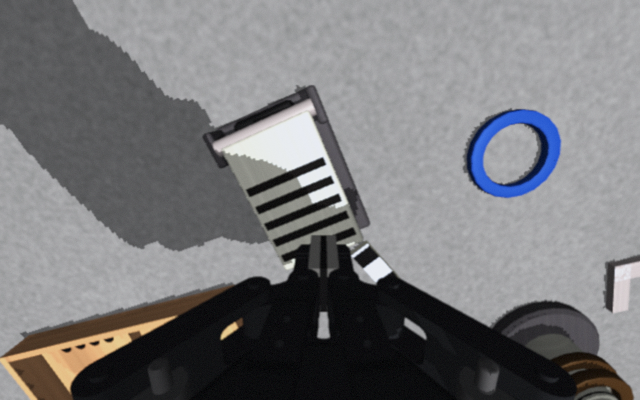

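Call:
jog_arm(
  deltas=[
    [[2, -2, 3, 0.2, 0.2, 0.1, 0], [2.5, -2, 5, 0.1, 0.2, 0.1, 0], [0, 0, 5, 0, 0, 0, 0], [0, 0, 4, 0, 0, 0, 0], [0, 0, 0, 0, 0, 0, 0]],
  ],
)

```text
clock: 32.9
eef_pos: [0.4665, 0.0665, 0.039]
tool_rot: [0.195, 0.981, 0.0, 0.002]
ft_force: [0.0, 0.1, 0.5]
grip_width: 0.0001
```

Call:
jog_arm(
  deltas=[
    [[0, 0, 3, 0, 0, 0, 0], [0, 0, 3, 0, 0, 0, 0], [0, 0, 3, 0, 0, 0, 0]],
  ],
)

```text
clock: 33.2
eef_pos: [0.4672, 0.0666, 0.0305]
tool_rot: [0.195, 0.981, 0.0, 0.003]
ft_force: [-3.0, -0.4, 7.2]
grip_width: -0.0001
```

Call:
jog_arm(
  deltas=[
    [[0, 0, 3, 0, 0, 0, 0], [0, 0, 3, 0, 0, 0, 0]],
  ],
)

```text
clock: 33.4
eef_pos: [0.4672, 0.0666, 0.0257]
tool_rot: [0.195, 0.981, 0.0, 0.003]
ft_force: [-2.8, -1.1, 11.1]
grip_width: 0.0002
```

```bash
python3 tgt.py .466 .0665 .022 1.176
```

```text
[0.4672 0.0666 0.0257] [-2.8 -1.1 11.1] 0.0002 33.4 ('d(mm)', [1.1, -0.6, 3.6], 'rot(deg)', [0.12, 0.29, 0.09])
```

Call:
jog_arm(
  deltas=[
    [[0, 0, 3, 0, 0, 0, 0], [0, 0, 3, 0, 0, 0, 0]],
  ],
)

```text
clock: 33.6
eef_pos: [0.4671, 0.0666, 0.0226]
tool_rot: [0.195, 0.981, 0.001, 0.003]
ft_force: [-10.2, -1.2, 36.8]
grip_width: 0.0006
```

Call:
jog_arm(
  deltas=[
    [[0, 0, 3, 0, 0, 0, 0], [0, 0, 3, 0, 0, 0, 0]],
  ],
)

```text
clock: 33.8
eef_pos: [0.4671, 0.0666, 0.0229]
tool_rot: [0.195, 0.981, 0.001, 0.004]
ft_force: [-9.8, -1.5, 29.3]
grip_width: -0.0
```

```bash
python3 tgt.py .466 .0665 .022 1.176
```

```text
[0.4671 0.0666 0.0229] [-9.8 -1.5 29.3] -0.0 33.8 ('d(mm)', [1.0, -0.5, 0.8], 'rot(deg)', [0.2, 0.44, 0.09])
```

Call:
jog_arm(
  deltas=[
    [[0, 0, -15, 0, 0, 0, 0], [0, 0, -35, 0.1, 0.2, 0, 20], [0, 0, -45, 0.1, 0.2, 0, 58], [0, 0, -40, 0, 0, 0, 58], [-10, 15, -15, 0, 0, 0, 58]],
  ],
)

```text
clock: 34.3
eef_pos: [0.4786, 0.0758, 0.1775]
tool_rot: [0.196, 0.981, -0.001, -0.001]
ft_force: [0.5, 0.3, 0.3]
grip_width: 0.0575
```

Call:
jog_arm(
  deltas=[
    [[-20, 28, 0, 0, 0, 0, 58], [-25, 33, 0, 0, 0, 0, 58], [-25, 35, 0, 0, 0, 0, 58], [-20, 20, 0, 0, 0, 0, 58], [0, 0, 0, 0, 0, 0, 58]],
  ],
)

```text
clock: 34.8
eef_pos: [0.6142, 0.152, 0.1818]
tool_rot: [0.196, 0.981, 0.001, 0.004]
ft_force: [-0.4, 0.4, -0.0]
grip_width: 0.0579
```

Call:
jog_arm(
  deltas=[
    [[0, 0, 0, 0, 0, 0, 58], [0, 0, 0, 0, 0, 0, 58]],
  ],
)

```text
clock: 35.0
eef_pos: [0.6132, 0.1519, 0.1801]
tool_rot: [0.196, 0.981, 0.001, 0.002]
ft_force: [0.0, 0.3, 0.3]
grip_width: 0.0581
```

```bash
cat > onman.py <<'E'
from h import *
import sys
# compare predicted ring outlines on the mandrel with bronze there
o=get_obs(); im=camera('wrist'); M=model('wrist',o); save(sys.argv[1],im)
b=bronze(im).astype(np.uint8)
P=np.zeros(b.shape,np.uint8)
S={'a':(.069,.020),'c':(.047,.027),'d':(.036,.0305)}
for k in sys.argv[2]: z,r=S[k]; cv2.fillPoly(P,[sil(M,(.658,.1967),z,z+.008,r).astype(np.int32)],1)
D=cv2.dilate(P,np.ones((25,25),np.uint8)); print('bronze near',int((b*D).sum()),'outside outline',int((b*D*(1-P)).sum()),'px at',proj(M,[.658,.1967,.06])[0].round())
print(np.round(o['eef_pos'],4),np.round(o['ft_force'],1),round(o['grip_width'],4),o['clock'],todelta([.658,.1967,S[sys.argv[2][0]][0]],1.176,o))
E
python3 onman.py w16.png acd
```

```text
bronze near 1686 outside outline 5 px at [382. 214.]
[0.6132 0.1519 0.1801] [0.  0.3 0.3] 0.0581 35.0 ('d(mm)', [-23.7, 58.3, 111.3], 'rot(deg)', [0.13, 0.24, 0.02])
```

Call:
jog_arm(
  deltas=[
    [[-6, 14, 5, 0.1, 0.2, 0, 58], [-9, 20, 10, 0, 0, 0, 58], [-6, 15, 12, 0, 0, 0, 58], [-2, 6, 12, 0, 0, 0, 58], [0, 0, 10, 0, 0, 0, 58]],
  ],
)

```text
clock: 35.55
eef_pos: [0.6539, 0.1915, 0.1345]
tool_rot: [0.198, 0.98, 0.001, 0.002]
ft_force: [0.1, -0.6, -0.5]
grip_width: 0.0581
```

Call:
jog_arm(
  deltas=[
    [[0, 0, 3, 0, 0, 0, 58], [0, 0, 0, 0, 0, 0, 58], [0, 0, 0, 0, 0, 0, 58]],
  ],
)

```text
clock: 35.85
eef_pos: [0.6509, 0.1893, 0.1296]
tool_rot: [0.198, 0.98, -0.001, -0.0]
ft_force: [0.6, 0.3, -0.2]
grip_width: 0.0582
```

```bash
python3 tgt.py .658 .1967 .068 1.176
```

```text
[0.6509 0.1893 0.1296] [ 0.6  0.3 -0.2] 0.0582 35.85 ('d(mm)', [-3.7, 9.7, 61.6], 'rot(deg)', [-0.1, -0.03, -0.27])
```

Call:
jog_arm(
  deltas=[
    [[-1, 3, 5, 0, 0, -0.1, 58], [-1.5, 4, 7, 0, 0, -0.1, 58], [-1, 2.5, 8, 0, 0, 0, 58], [0, 0, 5, 0, 0, 0, 58], [0, 0, 0, 0, 0, 0, 58]],
  ],
)

```text
clock: 36.35
eef_pos: [0.659, 0.1968, 0.1042]
tool_rot: [0.197, 0.98, -0.0, 0.001]
ft_force: [0.3, 0.7, 0.5]
grip_width: 0.0576
```

Call:
jog_arm(
  deltas=[
    [[0, 0, 0, 0, 0, 0, 58], [0, 0, 0, 0, 0, 0, 58]],
  ],
)

```text
clock: 36.55
eef_pos: [0.6588, 0.1968, 0.1037]
tool_rot: [0.197, 0.98, -0.0, 0.0]
ft_force: [-0.2, 0.2, -0.2]
grip_width: 0.0578
```

```bash
python3 tgt.py .658 .1967 .068 1.176
```

```text
[0.6588 0.1968 0.1037] [-0.2  0.2 -0.2] 0.0578 36.55 ('d(mm)', [0.7, -0.4, 35.7], 'rot(deg)', [-0.04, 0.05, -0.09])
```

Call:
jog_arm(
  deltas=[
    [[0.4, -0.3, 5, 0, 0, 0, 58], [0.2, 0, 8, 0, 0, 0, 58], [0, 0, 8, 0, 0, 0, 58], [0, 0, 6, 0, 0, 0, 58], [0, 0, 3, 0, 0, 0, 58]],
  ],
)

```text
clock: 37.05
eef_pos: [0.6584, 0.1968, 0.072]
tool_rot: [0.197, 0.98, -0.0, 0.001]
ft_force: [0.9, -0.0, -0.0]
grip_width: 0.0582
```

Call:
jog_arm(
  deltas=[
    [[0, 0, 2, 0, 0, 0, 58], [0, 0, 0, 0, 0, 0, 58], [0, 0, 0, 0, 0, 0, 58]],
  ],
)

```text
clock: 37.35
eef_pos: [0.6578, 0.1965, 0.0687]
tool_rot: [0.197, 0.98, -0.001, 0.0]
ft_force: [-0.2, 0.3, 0.3]
grip_width: 0.0578
```

```bash
python3 tgt.py .658 .1967 .068 1.176; python3 - <<'E'
from h import *
M=model('top'); px=np.array([[518,135],[740,165],[716,385],[489,358]])/3.6-.5+[190,110]
P=back(M,px,.024)[:,:2]; print(P.round(4)); c=P.mean(0)
ex=((P[1]-P[0])+(P[2]-P[3])); ey=((P[0]-P[3])+(P[1]-P[2])); print(c,np.degrees(np.arctan2(ex[1],ex[0])),np.degrees(np.arctan2(ey[1],ey[0])),[np.linalg.norm(P[i]-P[i-1]) for i in range(4)])
E
```

```text
[0.6578 0.1965 0.0687] [-0.2  0.3  0.3] 0.0578 37.35 ('d(mm)', [-0.1, 0.2, 0.7], 'rot(deg)', [-0.06, 0.03, -0.1])
[[ 0.6916 -0.0462]
 [ 0.6676 -0.2337]
 [ 0.4812 -0.2122]
 [ 0.5015 -0.0238]]
[ 0.58546117 -0.12900558] -96.73409468911439 -6.658588365930141 [np.float64(0.1913933412780001), np.float64(0.18903364264663294), np.float64(0.1876382627855323), np.float64(0.1894653693927061)]
```

Call:
jog_arm(
  deltas=[
    [[0, 0, 0, 0, 0, 0, 42], [0, 0, 0, 0, 0, 0, 28], [0, 0, 0, 0, 0, 0, 28], [0, 0, 0, 0, 0, 0, 28], [0, 0, -3, 0, 0, 0, 28]],
  ],
)

```text
clock: 37.85
eef_pos: [0.6582, 0.1966, 0.0727]
tool_rot: [0.197, 0.98, -0.0, 0.001]
ft_force: [0.6, -0.1, -1.3]
grip_width: 0.0364
```

Call:
jog_arm(
  deltas=[
    [[0, 0, -8, 0, 0, 0, 28], [0, 0, -15, 0, 0, 0, 28], [0, 0, -25, 0, 0, 0, 28], [0, 0, -35, 0, 0, 0, 28], [0, -10, -20, 0, 0, 0, 28]],
  ],
)

```text
clock: 38.35
eef_pos: [0.6518, 0.1877, 0.1762]
tool_rot: [0.196, 0.981, -0.002, -0.003]
ft_force: [-0.0, 0.8, 0.1]
grip_width: 0.0361
```

Call:
jog_arm(
  deltas=[
    [[4, -25, 0, 0, 0, 4, 28], [6, -38, 0, 0, 0, 4, 28], [9, -40, 0, 0, 0, 4, 28], [12, -40, 0, 0, 0, 4, 28], [14, -38, 0, 0, 0, 4, 28]],
  ],
)

```text
clock: 38.85
eef_pos: [0.5236, 0.0577, 0.1839]
tool_rot: [0.368, 0.93, 0.002, 0.005]
ft_force: [0.0, -0.4, -0.3]
grip_width: 0.0359
```

```bash
python3 tgt.py .6371 -.0882 .10 0.6685; python3 -c "
from h import *
print(model('wrist')[4][:3,3])"
```

```text
[0.5236 0.0577 0.1839] [ 0.  -0.4 -0.3] 0.0359 38.85 ('d(mm)', [-182.0, -29.4, 85.1], 'rot(deg)', [0.5, 0.42, 8.5])
[0.46632395 0.10926146 0.32763281]
```

Call:
jog_arm(
  deltas=[
    [[-25, -2, 0, 0.2, 0.2, 2, 28], [-36, -3, 0, 0.2, 0.2, 2, 28], [-40, -3, 5, 0, 0, 2, 28], [-36, -3, 10, 0, 0, 1, 28], [-15, -1, 15, 0, 0, 0, 28]],
  ],
)

```text
clock: 39.35
eef_pos: [0.6083, -0.0673, 0.1564]
tool_rot: [0.427, 0.904, -0.001, -0.002]
ft_force: [-0.5, 0.4, -0.0]
grip_width: 0.0363
```

Call:
jog_arm(
  deltas=[
    [[0, 0, 10, 0, 0, 0, 28], [0, 0, 5, 0, 0, 0, 28], [0, 0, 0, 0, 0, 0, 28], [0, 0, 0, 0, 0, 0, 28]],
  ],
)

```text
clock: 39.75
eef_pos: [0.6055, -0.066, 0.1379]
tool_rot: [0.426, 0.904, -0.002, -0.005]
ft_force: [-0.0, -0.1, -0.6]
grip_width: 0.0364
```

```bash
python3 tgt.py .6371 -.0882 .10 0.6685; cat >> h.py <<'E'
def tray_overlay(M,im,c,th):
    v=im.copy(); ex=np.array([np.cos(th),np.sin(th)]); ey=np.array([-ex[1],ex[0]])
    W=lambda x,y,z: [*(c+x*ex+y*ey),z]
    def pl(p,col,cl=True): cv2.polylines(v,[proj(M,p).astype(np.int32)],cl,col,1)
    pl([W(a,b,.024) for a,b in ((-.095,-.095),(.095,-.095),(.095,.095),(-.095,.095))],(255,0,0))
    pl([W(-.09,0,.014),W(.09,0,.014)],(0,0,255),False); pl([W(0,-.09,.014),W(0,.09,.014)],(0,0,255),False)
    pl([W(-.095,0,.038),W(-.137,0,.038)],(0,255,0),False)
    return v
E
python3 - <<'E'
from h import *
o=get_obs(); im=camera('wrist'); M=model('wrist',o); save('w17.png',im)
save('w17c.png',tray_overlay(M,im,np.array([.5855,-.129]),np.radians(-96.7)))
print(held(M,im,o['eef_pos'][2],.02))
E
```

```text
[ 0.6055 -0.066   0.1379] [-0.  -0.1 -0.6] 0.0364 39.75 ('d(mm)', [-37.6, 10.5, 37.5], 'rot(deg)', [-0.46, -0.47, 1.21])
(array([ 0.59326915, -0.05456872]), 1.935434730883507)
```

View pics/w17c.png

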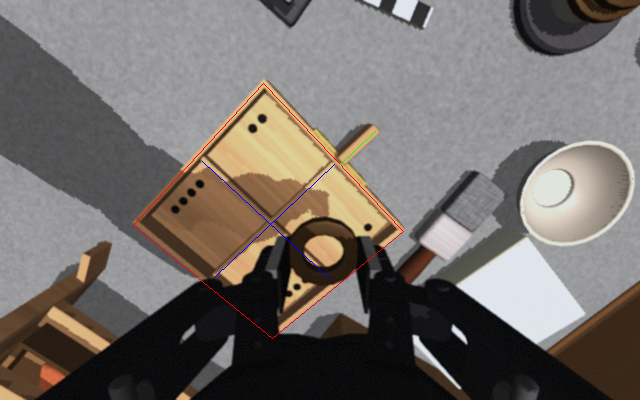

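Call:
jog_arm(
  deltas=[
    [[-7, 2, 3, -0.2, -0.2, 0.4, 28], [-11, 3, 6, -0.2, -0.2, 0.4, 28], [-11, 3, 8, 0, 0, 0.3, 28], [-7, 2, 10, 0, 0, 0, 28], [-1, 0, 10, 0, 0, 0, 28]],
  ],
)

```text
clock: 40.3
eef_pos: [0.6415, -0.0885, 0.102]
tool_rot: [0.434, 0.901, 0.001, 0.003]
ft_force: [-0.4, 0.3, -0.7]
grip_width: 0.0361
```

Call:
jog_arm(
  deltas=[
    [[0, 0, 10, 0, 0, 0, 28], [0, 0, 8, 0, 0, 0, 28], [0, 0, 0, 0, 0, 0, 28], [0, 0, 0, 0, 0, 0, 28]],
  ],
)

```text
clock: 40.7
eef_pos: [0.6389, -0.0886, 0.0777]
tool_rot: [0.435, 0.901, -0.0, -0.001]
ft_force: [0.0, -0.3, 0.2]
grip_width: 0.0362
```

```bash
python3 tgt.py .6371 -.0882 .0055 0.6685
```

```text
[ 0.6389 -0.0886  0.0777] [ 0.  -0.3  0.2] 0.0362 40.7 ('d(mm)', [1.3, -1.1, 72.2], 'rot(deg)', [-0.04, -0.07, 0.16])
```

Call:
jog_arm(
  deltas=[
    [[1, -1, 8, 0, 0, 0, 28], [0, 0, 13, 0, 0, 0, 28], [0, 0, 13, 0, 0, 0, 28], [0, 0, 10, 0, 0, 0, 28], [0, 0, 5, 0, 0, 0, 28]],
  ],
)

```text
clock: 41.2
eef_pos: [0.638, -0.0881, 0.0265]
tool_rot: [0.434, 0.901, 0.001, 0.001]
ft_force: [-1.2, 0.8, -1.6]
grip_width: 0.0364
```

Call:
jog_arm(
  deltas=[
    [[0, 0, 4, 0, 0, 0, 28], [0, 0, 4, 0, 0, 0, 28], [0, 0, 0, 0, 0, 0, 28], [0, 0, 0, 0, 0, 0, 28]],
  ],
)

```text
clock: 41.6
eef_pos: [0.6374, -0.088, 0.0163]
tool_rot: [0.434, 0.901, 0.0, -0.0]
ft_force: [-0.5, 1.4, -0.8]
grip_width: 0.0365
```

```bash
python3 tgt.py .6371 -.0882 .0055 0.6685
```

```text
[ 0.6374 -0.088   0.0163] [-0.5  1.4 -0.8] 0.0365 41.6 ('d(mm)', [-0.0, -0.4, 10.8], 'rot(deg)', [0.0, -0.04, 0.2])
```

Call:
jog_arm(
  deltas=[
    [[0, 0, 4, 0, 0, 0, 28], [0, 0, 4, 0, 0, 0, 28], [0, 0, 1.5, 0, 0, 0, 28], [0, 0, 0, 0, 0, 0, 28], [0, 0, 0, 0, 0, 0, 40]],
  ],
)

```text
clock: 42.1
eef_pos: [0.6385, -0.0882, 0.0073]
tool_rot: [0.434, 0.901, 0.001, 0.001]
ft_force: [0.5, 0.9, 0.4]
grip_width: 0.04
```

Call:
jog_arm(
  deltas=[
    [[0, 0, 0, 0, 0, 0, 52], [0, 0, -8, 0, 0, 0, 52], [0, 0, -30, 0, 0, 0, 60], [0, 0, -45, 0, 0, 0, 72], [0, 0, -45, 0, 0, 0, 72]],
  ],
)

```text
clock: 42.6
eef_pos: [0.6329, -0.0875, 0.1323]
tool_rot: [0.434, 0.901, -0.002, -0.007]
ft_force: [0.3, 0.1, 0.7]
grip_width: 0.0722
```

```bash
cat > bay.py <<'E'
from h import *
import sys
o=get_obs(); im=camera('wrist'); M=model('wrist',o); save(sys.argv[1],im)
i=im.astype(int); b=(i[...,0]-i[...,2]>15)&(i.sum(2)<260)
tx,ty,r=map(float,sys.argv[2:5]); m=np.zeros(b.shape,np.uint8); cv2.fillPoly(m,[sil(M,(tx,ty),.004,.012,r+.014).astype(np.int32)],1)
n,l,s,_=cv2.connectedComponentsWithStats((b&(m>0)).astype(np.uint8)); k=1+s[1:,4].argmax()
print('bay ring',locate(M,l==k,.004,.012,r),s[k],'clock',o['clock'],o['eef_pos'])
E
python3 bay.py w18.png .6371 -.0882 .02
```

```text
bay ring (array([ 0.63715688, -0.08841348]), 0.9838442965303698) [308 175  40  39 901] clock 42.6 [ 0.63292212 -0.08746143  0.13229544]
```

Call:
jog_arm(
  deltas=[
    [[15, 12, -25, 0, 0, 0, 72], [28, 26, -10, 0, 0, 0, 72], [34, 31, 0, 0, 0, 0, 72], [36, 33, 0, 0, 0, 0, 72], [36, 33, 0, 0, 0, 0, 72]],
  ],
)

```text
clock: 43.15
eef_pos: [0.6565, 0.1098, 0.1904]
tool_rot: [0.441, 0.897, 0.004, 0.01]
ft_force: [0.4, 0.5, 0.2]
grip_width: 0.0722
```

Call:
jog_arm(
  deltas=[
    [[28, 22, 0, 0, 0, 0, 72], [12, 8, 0, 0, 0, 0, 72], [0, 0, 0, 0, 0, 0, 72], [0, 0, 0, 0, 0, 0, 72]],
  ],
)

```text
clock: 43.55
eef_pos: [0.6558, 0.1686, 0.1931]
tool_rot: [0.437, 0.899, 0.006, 0.011]
ft_force: [0.8, -0.3, -0.3]
grip_width: 0.0722
```

```bash
sed -i 's/1\.176,o))/float(sys.argv[3]),o))/' onman.py; python3 onman.py w19.png cd 0.6685
```

```text
bronze near 1409 outside outline 17 px at [340. 165.]
[0.6558 0.1686 0.1931] [ 0.8 -0.3 -0.3] 0.0722 43.55 ('d(mm)', [23.0, 16.1, 146.1], 'rot(deg)', [1.17, 0.88, -0.14])
```

Call:
jog_arm(
  deltas=[
    [[5, 3, 5, 0.4, 0.3, 0, 72], [7, 4, 10, 0.4, 0.3, 0, 72], [6, 3, 15, 0.2, 0.1, 0, 72], [3, 2, 15, 0, 0, 0, 72], [0, 0, 12, 0, 0, 0, 72]],
  ],
)

```text
clock: 44.1
eef_pos: [0.6543, 0.1879, 0.1331]
tool_rot: [0.441, 0.897, 0.001, 0.002]
ft_force: [-0.4, -0.0, -0.7]
grip_width: 0.072
```

Call:
jog_arm(
  deltas=[
    [[0, 0, 3, 0, 0, 0, 72], [0, 0, 0, 0, 0, 0, 72], [0, 0, 0, 0, 0, 0, 72]],
  ],
)

```text
clock: 44.4
eef_pos: [0.6519, 0.1867, 0.1249]
tool_rot: [0.442, 0.897, -0.002, -0.001]
ft_force: [-0.2, -0.2, 0.0]
grip_width: 0.0722
```

```bash
python3 tgt.py .658 .1967 .0455 .6685
```

```text
[0.6519 0.1867 0.1249] [-0.2 -0.2  0. ] 0.0722 44.4 ('d(mm)', [4.2, 11.3, 79.3], 'rot(deg)', [-0.28, 0.01, -0.73])
```

Call:
jog_arm(
  deltas=[
    [[1, 3, 3, -0.1, 0, -0.3, 72], [2, 5, 6, -0.1, 0, -0.3, 72], [1, 3, 8, 0, 0, 0, 72], [0, 0, 6, 0, 0, 0, 72], [0, 0, 0, 0, 0, 0, 72]],
  ],
)

```text
clock: 44.9
eef_pos: [0.6603, 0.1979, 0.1021]
tool_rot: [0.437, 0.9, 0.001, 0.001]
ft_force: [-0.1, -0.7, -1.0]
grip_width: 0.072
```

Call:
jog_arm(
  deltas=[
    [[0, 0, 0, 0, 0, 0, 72], [0, 0, 0, 0, 0, 0, 72]],
  ],
)

```text
clock: 45.1
eef_pos: [0.66, 0.1978, 0.1017]
tool_rot: [0.437, 0.9, 0.001, 0.001]
ft_force: [0.3, -0.6, -0.1]
grip_width: 0.0723
```

```bash
python3 tgt.py .658 .1967 .0455 .6685
```

```text
[0.66   0.1978 0.1017] [ 0.3 -0.6 -0.1] 0.0723 45.1 ('d(mm)', [0.4, -2.4, 56.2], 'rot(deg)', [0.14, 0.09, -0.08])
```

Call:
jog_arm(
  deltas=[
    [[0.2, -1, 6, 0.1, 0, 0, 72], [0.1, -1, 10, 0, 0, 0, 72], [0, 0, 12, 0, 0, 0, 72], [0, 0, 10, 0, 0, 0, 72], [0, 0, 6, 0, 0, 0, 72]],
  ],
)

```text
clock: 45.6
eef_pos: [0.6587, 0.1966, 0.0554]
tool_rot: [0.437, 0.9, 0.001, 0.002]
ft_force: [0.2, 1.1, 0.1]
grip_width: 0.0718
```

Call:
jog_arm(
  deltas=[
    [[0, 0, 3, 0, 0, 0, 72], [0, 0, 3, 0, 0, 0, 72], [0, 0, 0, 0, 0, 0, 72], [0, 0, 0, 0, 0, 0, 72]],
  ],
)

```text
clock: 46.0
eef_pos: [0.6577, 0.1962, 0.0466]
tool_rot: [0.437, 0.9, -0.001, 0.0]
ft_force: [-0.5, 0.9, -0.2]
grip_width: 0.0719
```

```bash
python3 tgt.py .658 .1967 .0455 .6685
```

```text
[0.6577 0.1962 0.0466] [-0.5  0.9 -0.2] 0.0719 46.0 ('d(mm)', [0.2, 0.6, 1.0], 'rot(deg)', [-0.04, 0.06, -0.1])
```

Call:
jog_arm(
  deltas=[
    [[0, 0, 0, 0, 0, 0, 56], [0, 0, 0, 0, 0, 0, 42], [0, 0, 0, 0, 0, 0, 42], [0, 0, 0, 0, 0, 0, 42], [0, 0, -3, 0, 0, 0, 42]],
  ],
)

```text
clock: 46.5
eef_pos: [0.6584, 0.1965, 0.0515]
tool_rot: [0.437, 0.9, 0.0, 0.001]
ft_force: [1.0, -0.1, -0.9]
grip_width: 0.0499
```

Call:
jog_arm(
  deltas=[
    [[0, 0, -8, 0, 0, 0, 42], [0, 0, -20, 0, 0, 0, 42], [0, 0, -30, 0, 0, 0, 42], [0, 0, -35, 0, 0, 0, 42], [-8, -8, -25, 0, 0, 0, 42]],
  ],
)

```text
clock: 47.0
eef_pos: [0.6534, 0.1855, 0.1689]
tool_rot: [0.436, 0.9, -0.003, -0.003]
ft_force: [1.0, -0.1, -0.9]
grip_width: 0.05
```

Call:
jog_arm(
  deltas=[
    [[-22, -21, 0, 0, 0, 0, 42], [-30, -28, 0, 0, 0, 0, 42], [-33, -31, 0, 0, 0, 0, 42], [-34, -32, 0, 0, 0, 0, 42], [-34, -32, 0, 0, 0, 0, 42]],
  ],
)

```text
clock: 47.5
eef_pos: [0.64, -0.0224, 0.1799]
tool_rot: [0.43, 0.903, 0.002, 0.004]
ft_force: [0.5, -0.4, -1.5]
grip_width: 0.0497
```

Call:
jog_arm(
  deltas=[
    [[-34, -32, 0, 0, 0, 0, 42], [-30, -28, 0, 0, 0, 0, 42], [-22, -20, 0, 0, 0, 0, 42], [-8, -8, 5, 0, 0, 0, 42], [0, 0, 0, 0, 0, 0, 42]],
  ],
)

```text
clock: 48.0
eef_pos: [0.629, -0.1631, 0.1783]
tool_rot: [0.435, 0.901, 0.002, 0.006]
ft_force: [0.0, -0.2, -0.8]
grip_width: 0.0496
```

```bash
python3 tgt.py .6263 -.1806 .0045 .6685
```

```text
[ 0.629  -0.1631  0.1783] [ 0.  -0.2 -0.8] 0.0496 48.0 ('d(mm)', [-10.5, -14.6, 173.7], 'rot(deg)', [0.54, 0.53, 0.19])
```

Call:
jog_arm(
  deltas=[
    [[-3, -4, 8, 0.2, 0.2, 0, 42], [-4, -5, 14, 0.2, 0.2, 0, 42], [-3, -4, 20, 0.1, 0.1, 0, 42], [0, 0, 25, 0, 0, 0, 42], [0, 0, 20, 0, 0, 0, 42]],
  ],
)

```text
clock: 48.5
eef_pos: [0.6283, -0.1738, 0.0892]
tool_rot: [0.431, 0.903, 0.001, 0.002]
ft_force: [-0.0, -0.2, -0.8]
grip_width: 0.0497
```

Call:
jog_arm(
  deltas=[
    [[0, 0, 10, 0, 0, 0, 42], [0, 0, 0, 0, 0, 0, 42], [0, 0, 0, 0, 0, 0, 42]],
  ],
)

```text
clock: 48.8
eef_pos: [0.6253, -0.1696, 0.0726]
tool_rot: [0.428, 0.904, 0.001, -0.003]
ft_force: [0.2, -0.1, -0.6]
grip_width: 0.0496
```

```bash
python3 tgt.py .6263 -.1806 .0045 .6685
```

```text
[ 0.6253 -0.1696  0.0726] [ 0.2 -0.1 -0.6] 0.0496 48.8 ('d(mm)', [-9.6, -6.1, 68.0], 'rot(deg)', [-0.08, -0.34, 0.98])
```

Call:
jog_arm(
  deltas=[
    [[-3, -2, 5, 0, -0.1, 0.3, 42], [-4, -2, 8, 0, -0.1, 0.3, 42], [-3, -2, 10, 0, -0.1, 0.2, 42], [0, 0, 8, 0, 0, 0, 42], [0, 0, 4, 0, 0, 0, 42]],
  ],
)

```text
clock: 49.3
eef_pos: [0.6301, -0.1827, 0.0388]
tool_rot: [0.435, 0.9, 0.0, 0.003]
ft_force: [-0.2, -0.3, -1.0]
grip_width: 0.0499
```

Call:
jog_arm(
  deltas=[
    [[0, 0, 0, 0, 0, 0, 42], [0, 0, 0, 0, 0, 0, 42]],
  ],
)

```text
clock: 49.5
eef_pos: [0.6292, -0.1828, 0.0375]
tool_rot: [0.435, 0.9, -0.0, 0.002]
ft_force: [0.5, 0.2, -1.0]
grip_width: 0.05
```

```bash
python3 tgt.py .6263 -.1806 .0045 .6685
```

```text
[ 0.6292 -0.1828  0.0375] [ 0.5  0.2 -1. ] 0.05 49.5 ('d(mm)', [3.6, -1.0, 33.0], 'rot(deg)', [0.1, 0.24, 0.11])
```

Call:
jog_arm(
  deltas=[
    [[1.5, -0.5, 5, 0, 0.1, 0, 42], [1.5, -0.5, 8, 0, 0.1, 0, 42], [0, 0, 7, 0, 0, 0, 42], [0, 0, 5, 0, 0, 0, 42], [0, 0, 2, 0, 0, 0, 42]],
  ],
)

```text
clock: 50.0
eef_pos: [0.6269, -0.1807, 0.0091]
tool_rot: [0.435, 0.9, 0.001, 0.001]
ft_force: [1.0, 0.2, -0.1]
grip_width: 0.0497
```

Call:
jog_arm(
  deltas=[
    [[0, 0, 1, 0, 0, 0, 42], [0, 0, 0, 0, 0, 0, 42]],
  ],
)

```text
clock: 50.2
eef_pos: [0.6265, -0.1806, 0.0072]
tool_rot: [0.435, 0.9, 0.001, 0.001]
ft_force: [-0.4, 0.2, -0.7]
grip_width: 0.0496
```

```bash
python3 tgt.py .6263 -.1806 .0045 .6685
```

```text
[ 0.6265 -0.1806  0.0072] [-0.4  0.2 -0.7] 0.0496 50.2 ('d(mm)', [0.1, -0.2, 2.7], 'rot(deg)', [0.12, 0.03, 0.14])
```

Call:
jog_arm(
  deltas=[
    [[0, 0, 2, 0, 0, 0, 42], [0, 0, 0, 0, 0, 0, 42], [0, 0, 0, 0, 0, 0, 54], [0, 0, 0, 0, 0, 0, 62], [0, 0, -5, 0, 0, 0, 62]],
  ],
)

```text
clock: 50.7
eef_pos: [0.6269, -0.1807, 0.0107]
tool_rot: [0.435, 0.9, 0.001, 0.001]
ft_force: [0.1, -0.1, -0.1]
grip_width: 0.0619
```

Call:
jog_arm(
  deltas=[
    [[0, 0, -15, 0, 0, 0, 62], [0, 0, -35, 0, 0, 0, 62], [0, 0, -45, 0, 0, 0, 76], [0, 0, -40, 0, 0, 0, 76], [0, 0, -15, 0, 0, 0, 76]],
  ],
)

```text
clock: 51.2
eef_pos: [0.6247, -0.1803, 0.1652]
tool_rot: [0.435, 0.9, 0.0, -0.001]
ft_force: [0.4, -1.2, 0.7]
grip_width: 0.0764
```

```bash
python3 bay.py w20.png .6263 -.1806 .027
```

```text
bay ring (array([ 0.62671165, -0.18066267]), 1.0133502348238714) [300 159  51  48 982] clock 51.2 [ 0.62474287 -0.18030485  0.16516267]
```

Call:
jog_arm(
  deltas=[
    [[20, 19, 0, 0, 0, 0, 76], [30, 28, 0, 0, 0, 0, 76], [33, 31, 0, 0, 0, 0, 76], [34, 32, 0, 0, 0, 0, 76], [34, 32, 0, 0, 0, 0, 76]],
  ],
)

```text
clock: 51.75
eef_pos: [0.6449, 0.0235, 0.1686]
tool_rot: [0.442, 0.897, 0.0, 0.003]
ft_force: [1.6, 0.1, -0.2]
grip_width: 0.0758
```

Call:
jog_arm(
  deltas=[
    [[34, 32, 0, 0, 0, 0, 76], [34, 30, 0, 0, 0, 0, 76], [24, 22, 0, 0, 0, 0, 76], [8, 8, 0, 0, 0, 0, 76], [0, 0, 0, 0, 0, 0, 76]],
  ],
)

```text
clock: 52.25
eef_pos: [0.6546, 0.1712, 0.165]
tool_rot: [0.437, 0.899, -0.0, 0.002]
ft_force: [0.2, -0.0, -0.2]
grip_width: 0.0762
```

Call:
jog_arm(
  deltas=[
    [[0, 0, 0, 0, 0, 0, 76], [0, 0, 0, 0, 0, 0, 76]],
  ],
)

```text
clock: 52.45
eef_pos: [0.6542, 0.1689, 0.1642]
tool_rot: [0.438, 0.899, -0.001, 0.002]
ft_force: [-0.4, -0.4, 0.2]
grip_width: 0.0761
```

```bash
python3 onman.py w21.png d 0.6685
```

```text
bronze near 1278 outside outline 31 px at [346. 174.]
[0.6542 0.1689 0.1642] [-0.4 -0.4  0.2] 0.0761 52.45 ('d(mm)', [20.1, 20.2, 128.1], 'rot(deg)', [-0.03, 0.22, -0.29])
```

Call:
jog_arm(
  deltas=[
    [[5, 5, 3, 0, 0.1, 0, 76], [7, 7, 8, 0, 0.1, 0, 76], [5, 5, 12, 0, 0, 0, 76], [2, 2, 14, 0, 0, 0, 76], [0, 0, 10, 0, 0, 0, 76]],
  ],
)

```text
clock: 53.0
eef_pos: [0.6598, 0.1935, 0.1157]
tool_rot: [0.441, 0.897, 0.001, 0.001]
ft_force: [0.2, -0.2, 0.2]
grip_width: 0.0758
```

Call:
jog_arm(
  deltas=[
    [[0, 0, 3, 0, 0, 0, 76], [0, 0, 0, 0, 0, 0, 76], [0, 0, 0, 0, 0, 0, 76]],
  ],
)

```text
clock: 53.3
eef_pos: [0.6579, 0.1935, 0.1087]
tool_rot: [0.441, 0.897, -0.001, -0.001]
ft_force: [-0.4, -0.7, 0.6]
grip_width: 0.0762
```

```bash
python3 tgt.py .658 .1967 .0325 .6685
```

```text
[0.6579 0.1935 0.1087] [-0.4 -0.7  0.6] 0.0762 53.3 ('d(mm)', [2.5, 2.2, 76.2], 'rot(deg)', [-0.16, -0.03, -0.65])
```

Call:
jog_arm(
  deltas=[
    [[1, 1, 4, 0, 0, -0.3, 76], [1, 1, 8, 0, 0, -0.2, 76], [0, 0, 10, 0, 0, 0, 76], [0, 0, 12, 0, 0, 0, 76], [0, 0, 8, 0, 0, 0, 76]],
  ],
)

```text
clock: 53.8
eef_pos: [0.6602, 0.1968, 0.0667]
tool_rot: [0.437, 0.899, 0.001, 0.001]
ft_force: [-0.9, -0.7, -1.0]
grip_width: 0.0758
```

Call:
jog_arm(
  deltas=[
    [[0, 0, 3, 0, 0, 0, 76], [0, 0, 0, 0, 0, 0, 76], [0, 0, 0, 0, 0, 0, 76]],
  ],
)

```text
clock: 54.1
eef_pos: [0.6586, 0.1962, 0.0603]
tool_rot: [0.437, 0.899, -0.001, -0.0]
ft_force: [0.3, 0.2, 0.7]
grip_width: 0.0761
```

```bash
python3 tgt.py .658 .1967 .0325 .6685
```

```text
[0.6586 0.1962 0.0603] [0.3 0.2 0.7] 0.0761 54.1 ('d(mm)', [0.8, -0.1, 27.8], 'rot(deg)', [-0.1, -0.01, -0.14])
```

Call:
jog_arm(
  deltas=[
    [[0.4, 0, 4, 0, 0, 0, 76], [0.2, 0, 7, 0, 0, 0, 76], [0, 0, 7, 0, 0, 0, 76], [0, 0, 5, 0, 0, 0, 76], [0, 0, 2, 0, 0, 0, 76]],
  ],
)

```text
clock: 54.6
eef_pos: [0.6592, 0.1969, 0.0348]
tool_rot: [0.437, 0.899, 0.0, 0.001]
ft_force: [0.2, 0.1, 0.3]
grip_width: 0.0759
```

Call:
jog_arm(
  deltas=[
    [[0, 0, 0, 0, 0, 0, 76], [0, 0, 0, 0, 0, 0, 76]],
  ],
)

```text
clock: 54.8
eef_pos: [0.6588, 0.1968, 0.034]
tool_rot: [0.437, 0.899, -0.0, 0.0]
ft_force: [-0.9, 0.3, -0.0]
grip_width: 0.076
```

```bash
python3 tgt.py .658 .1967 .0325 .6685
```

```text
[0.6588 0.1968 0.034 ] [-0.9  0.3 -0. ] 0.076 54.8 ('d(mm)', [0.4, -0.7, 1.5], 'rot(deg)', [-0.01, 0.03, -0.15])
```

Call:
jog_arm(
  deltas=[
    [[0, -0.5, 1, 0, 0, 0, 70], [0, 0, 0, 0, 0, 0, 50], [0, 0, 0, 0, 0, 0, 50], [0, 0, 0, 0, 0, 0, 50], [0, 0, -3, 0, 0, 0, 50]],
  ],
)

```text
clock: 55.3
eef_pos: [0.6584, 0.1964, 0.0371]
tool_rot: [0.437, 0.899, -0.0, 0.0]
ft_force: [-0.4, -0.1, -1.3]
grip_width: 0.0573
```

Call:
jog_arm(
  deltas=[
    [[0, 0, -8, 0, 0, 0, 50], [0, 0, -20, 0, 0, 0, 50], [0, 0, -35, 0, 0, 0, 50], [0, 0, -40, 0, 0, 0, 50], [-5, -8, -30, 0, 0, 0, 50]],
  ],
)

```text
clock: 55.8
eef_pos: [0.6512, 0.1873, 0.1682]
tool_rot: [0.437, 0.9, -0.005, -0.005]
ft_force: [0.1, -0.5, -0.5]
grip_width: 0.0573
```

Call:
jog_arm(
  deltas=[
    [[-16, -24, 0, 0, 0, 0, 50], [-22, -34, 0, 0, 0, 0, 50], [-24, -38, 0, 0, 0, 0, 50], [-25, -39, 0, 0, 0, 0, 50], [-25, -39, 0, 0, 0, 0, 50]],
  ],
)

```text
clock: 56.3
eef_pos: [0.5886, -0.0071, 0.1796]
tool_rot: [0.431, 0.902, 0.002, 0.003]
ft_force: [1.0, -1.2, -0.5]
grip_width: 0.0575
```

Call:
jog_arm(
  deltas=[
    [[-25, -39, 0, 0, 0, 0, 50], [-24, -36, 0, 0, 0, 0, 50], [-18, -28, 0, 0, 0, 0, 50], [-8, -12, 5, 0, 0, 0, 50], [0, 0, 0, 0, 0, 0, 50]],
  ],
)

```text
clock: 56.8
eef_pos: [0.5418, -0.1487, 0.1785]
tool_rot: [0.435, 0.9, 0.002, 0.006]
ft_force: [-0.6, 0.2, -0.5]
grip_width: 0.0575
```

```bash
python3 tgt.py .5339 -.1698 .0025 .6685
```

```text
[ 0.5418 -0.1487  0.1785] [-0.6  0.2 -0.5] 0.0575 56.8 ('d(mm)', [-10.0, -20.7, 175.9], 'rot(deg)', [0.46, 0.53, 0.09])
```

Call:
jog_arm(
  deltas=[
    [[-3, -5, 8, 0.2, 0.2, 0, 50], [-4, -7, 14, 0.1, 0.1, 0, 50], [-3, -6, 20, 0.1, 0.1, 0, 50], [-1, -1, 25, 0, 0, 0, 50], [0, 0, 20, 0, 0, 0, 50]],
  ],
)

```text
clock: 57.3
eef_pos: [0.5396, -0.1673, 0.0932]
tool_rot: [0.433, 0.902, 0.001, 0.006]
ft_force: [-0.3, -0.3, -1.1]
grip_width: 0.0576
```

Call:
jog_arm(
  deltas=[
    [[0, 0, 10, 0, 0, 0, 50], [0, 0, 0, 0, 0, 0, 50], [0, 0, 0, 0, 0, 0, 50]],
  ],
)

```text
clock: 57.6
eef_pos: [0.5385, -0.1641, 0.0795]
tool_rot: [0.431, 0.903, 0.001, 0.003]
ft_force: [0.4, -0.5, -0.9]
grip_width: 0.0575
```

```bash
python3 tgt.py .5339 -.1698 .0025 .6685
```

```text
[ 0.5385 -0.1641  0.0795] [ 0.4 -0.5 -0.9] 0.0575 57.6 ('d(mm)', [-1.2, -7.5, 76.9], 'rot(deg)', [0.26, 0.24, 0.68])
```

Call:
jog_arm(
  deltas=[
    [[-0.5, -2, 5, 0.1, 0.1, 0.2, 50], [-1, -3, 8, 0.1, 0.1, 0.2, 50], [0, -2, 10, 0, 0, 0.2, 50], [0, 0, 12, 0, 0, 0, 50], [0, 0, 6, 0, 0, 0, 50]],
  ],
)

```text
clock: 58.1
eef_pos: [0.5371, -0.1706, 0.0393]
tool_rot: [0.435, 0.9, 0.001, 0.004]
ft_force: [-0.3, 0.1, -0.4]
grip_width: 0.0575
```

Call:
jog_arm(
  deltas=[
    [[0, 0, 0, 0, 0, 0, 50], [0, 0, 0, 0, 0, 0, 50]],
  ],
)

```text
clock: 58.3
eef_pos: [0.5358, -0.1704, 0.0374]
tool_rot: [0.436, 0.9, 0.001, 0.003]
ft_force: [-0.7, -0.6, -1.0]
grip_width: 0.0577
```

```bash
python3 tgt.py .5339 -.1698 .0025 .6685
```

```text
[ 0.5358 -0.1704  0.0374] [-0.7 -0.6 -1. ] 0.0577 58.3 ('d(mm)', [1.8, -1.2, 34.9], 'rot(deg)', [0.19, 0.24, 0.06])
```

Call:
jog_arm(
  deltas=[
    [[1, -0.6, 5, 0.1, 0.1, 0, 50], [0.8, -0.5, 8, 0, 0.1, 0, 50], [0, 0, 8, 0, 0, 0, 50], [0, 0, 6, 0, 0, 0, 50], [0, 0, 3, 0, 0, 0, 50]],
  ],
)

```text
clock: 58.8
eef_pos: [0.5346, -0.1698, 0.0059]
tool_rot: [0.435, 0.9, 0.001, 0.002]
ft_force: [-0.4, -0.2, -2.3]
grip_width: 0.0574
```

Call:
jog_arm(
  deltas=[
    [[0, 0, 0.5, 0, 0, 0, 50], [0, 0, 0, 0, 0, 0, 50]],
  ],
)

```text
clock: 59.0
eef_pos: [0.5341, -0.1696, 0.0044]
tool_rot: [0.435, 0.9, 0.001, 0.001]
ft_force: [0.0, 0.6, -1.0]
grip_width: 0.0577
```

```bash
python3 tgt.py .5339 -.1698 .0025 .6685
```

```text
[ 0.5341 -0.1696  0.0044] [ 0.   0.6 -1. ] 0.0577 59.0 ('d(mm)', [0.0, -0.3, 1.9], 'rot(deg)', [0.1, 0.05, 0.07])
```

Call:
jog_arm(
  deltas=[
    [[0, 0, 1, 0, 0, 0, 50], [0, 0, 0, 0, 0, 0, 58], [0, 0, 0, 0, 0, 0, 66], [0, 0, 0, 0, 0, 0, 67], [0, 0, -5, 0, 0, 0, 67]],
  ],
)

```text
clock: 59.5
eef_pos: [0.5348, -0.1698, 0.0093]
tool_rot: [0.435, 0.9, 0.001, 0.002]
ft_force: [-0.3, -0.4, -0.5]
grip_width: 0.0674
```

Call:
jog_arm(
  deltas=[
    [[0, 0, -15, 0, 0, 0, 67], [0, 0, -35, 0, 0, 0, 67], [0, 0, -45, 0, 0, 0, 50], [0, 0, -45, 0, 0, 0, 40], [0, 0, -30, 0, 0, 0, 40]],
  ],
)

```text
clock: 60.0
eef_pos: [0.5309, -0.1688, 0.1823]
tool_rot: [0.435, 0.9, 0.0, -0.003]
ft_force: [0.6, -0.1, -0.2]
grip_width: 0.04
```

```bash
python3 bay.py w22.png .5339 -.1698 .0305; python3 - <<'E'
from h import *
# rotate target yaw and tab/rack estimates from the top picture
o=get_obs(); M=model('top'); im=camera('top'); save('top1.png',im)
for t in ['tray','rack']:
    for d in masks_of(t,'top')[:1]:
        ys,xs=np.where(d['pixels']); print(t,d['conf'],xs.min(),xs.max(),ys.min(),ys.max())
        r=cv2.minAreaRect(np.c_[xs,ys].astype(np.float32)); print(r)
print(o['joint_pos'],todelta([.60,0.0,.18],-.117,o))
E
```

```text
bay ring (array([ 0.53202384, -0.17053414]), 1.0357240182043084) [ 299  154   52   53 1053] clock 60.0 [ 0.53093869 -0.16880984  0.18234945]
tray 0.92 316 379 149 212
((345.4599914550781, 180.27999877929688), (59.82123947143555, 63.21534729003906), 8.130102157592773)
rack 0.76 421 499 142 231
((461.9268493652344, 186.65855407714844), (74.65171813964844, 85.2531509399414), 6.340191841125488)
[-3.08390141e-01  3.78388470e-01  8.20082699e-02  1.27234099e+00
  1.02117786e-03  5.92616732e-01] ('d(mm)', [91.6, 157.5, 7.8], 'rot(deg)', [0.13, 0.02, 45.08])
```

Call:
jog_arm(
  deltas=[
    [[15, 25, 0, 0, 0, 0, 40], [22, 38, 0, 0, 0, 0, 40], [24, 42, 0, 0, 0, 0, 40], [18, 32, 0, 0, 0, 0, 40], [6, 12, 0, 0, 0, 0, 40]],
  ],
)

```text
clock: 60.7
eef_pos: [0.5913, -0.0074, 0.1714]
tool_rot: [0.439, 0.898, -0.003, -0.011]
ft_force: [-0.1, -0.9, -0.2]
grip_width: 0.0397
```

Call:
jog_arm(
  deltas=[
    [[0, 0, 0, 0, 0, 6, 40], [0, 0, 0, 0, 0, 8, 40], [0, 0, 0, 0, 0, 8, 40], [0, 0, 0, 0, 0, 8, 40], [0, 0, 0, 0, 0, 6, 40]],
  ],
)

```text
clock: 61.2
eef_pos: [0.5862, -0.0056, 0.1619]
tool_rot: [0.702, 0.711, -0.013, -0.015]
ft_force: [-0.3, -0.9, -0.6]
grip_width: 0.0402
```

Call:
jog_arm(
  deltas=[
    [[0, 0, 0, 0, 0, 2, 40], [0, 0, 0, 0, 0, 0, 40], [0, 0, 0, 0, 0, 0, 40]],
  ],
)

```text
clock: 61.5
eef_pos: [0.583, -0.0074, 0.1574]
tool_rot: [0.716, 0.698, -0.017, -0.018]
ft_force: [0.4, -1.2, -0.0]
grip_width: 0.0399
```

```bash
python3 tgt.py .599 -.0138 .15 -.117; python3 - <<'E'
from h import *
o=get_obs(); M=model('top'); im=camera('top'); save('top2.png',im)
Mw=model('wrist',get_obs()); save('w23.png',camera('wrist'))
masks_of
def rack_sil(p):
    c=np.array(p[:2]); th=p[2]; ex=np.array([np.cos(th),np.sin(th)]); ey=np.array([-ex[1],ex[0]])
    P=[[*(c+x*ex+y*ey),z] for x in(-.1,.1) for y in(-.114,.114) for z in(0,.125)]
    return P
camera('top')
d=masks_of('rack','top')[0]['pixels'].astype(np.uint8)
d=cv2.morphologyEx(d,cv2.MORPH_OPEN,np.ones((9,9),np.uint8))
best=None
def cost(p):
    m=np.zeros(d.shape,np.uint8); h=cv2.convexHull(proj(M,rack_sil(p)).astype(np.float32)); cv2.fillPoly(m,[(h*16).astype(np.int32)],1,shift=4)
    return float((m!=d).sum())
for y0 in (-.45,-.43,-.41,-.39):
  for th in (-1.5,-1.6,-1.7):
    r=minimize(cost,[.585,y0,th],method='Nelder-Mead',options=dict(initial_simplex=[[.585,y0,th],[.6,y0,th],[.585,y0+.015,th],[.585,y0,th+.06]]))
    if best is None or r.fun<best.fun: best=r
print('rack',best.x,np.degrees(best.x[2]),best.fun,d.sum())
p=best.x; v=tray_overlay(M,im,np.array([.5855,-.129]),np.radians(-96.7))
ex=np.array([np.cos(p[2]),np.sin(p[2])]); ey=np.array([-ex[1],ex[0]])
for z,q in ((.125,[(-.1,-.114),(.1,-.114),(.1,.114),(-.1,.114)]),(.03,[(-.1,.1085),(-.13,.1085),(-.13,-.1085),(-.1,-.1085)])):
    cv2.polylines(v,[proj(M,[[*(p[:2]+x*ex+y*ey),z] for x,y in q]).astype(np.int32)],True,(255,0,0),1)
a=cv2.resize(v[125:245,300:510],None,fx=3.8,fy=3.8,interpolation=cv2.INTER_CUBIC)
save('rk.png',a)
E
```

```text
[ 0.583  -0.0074  0.1574] [ 0.4 -1.2 -0. ] 0.0399 61.5 ('d(mm)', [-6.0, 16.5, 6.6], 'rot(deg)', [-2.8, 0.1, 5.21])
rack [ 0.59180368 -0.0537189  -2.7600482 ] -158.13911331056553 6052.0 0
```

View pics/rk.png

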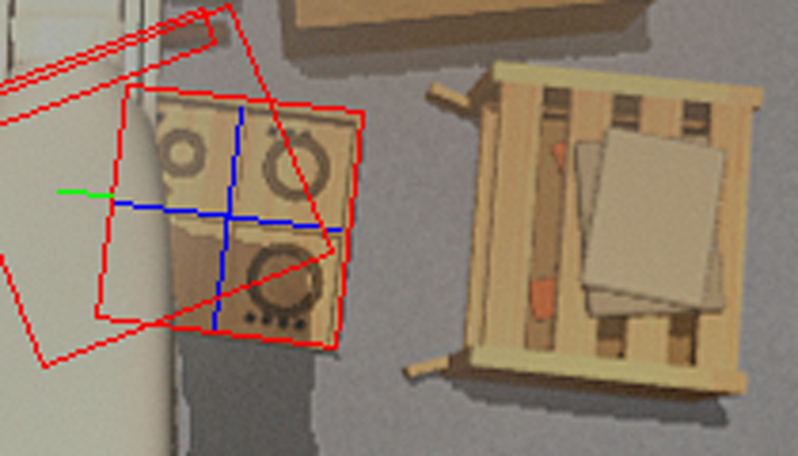

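```bash
python3 - <<'E'
from h import *
M=model('top'); px=np.array([[496,62],[764,90],[745,391],[470,365]])/3.8-.5+[300,125]
P=back(M,px,.125)[:,:2]; print(P.round(4),[np.linalg.norm(P[i]-P[i-1]).round(4) for i in range(4)])
c=P.mean(0); ex=(P[1]-P[0])+(P[2]-P[3]); th=np.arctan2(ex[1],ex[0]); ey=(P[0]-P[3])+(P[1]-P[2])
print('rack',c,np.degrees(th),np.degrees(np.arctan2(ey[1],ey[0])))
k=back(M,np.array([[430,88],[405,375]])/3.8-.5+[300,125],.03)[:,:2]; print('cheek tips',k, np.linalg.norm(k[0]-k[1]),k.mean(0), 'along',np.degrees(np.arctan2(*(k[0]-k[1])[::-1])))
for th in (th,np.radians(-96.5)):
    e=np.array([np.cos(th),np.sin(th)]); print('home',c-.03*e,'tab',c-.146*e,'center from cheeks',k.mean(0)+.13*e)
E
python3 tgt.py .599 -.0138 .15 -.117
```

```text
[[ 0.6881 -0.3184]
 [ 0.6689 -0.5171]
 [ 0.445  -0.4944]
 [ 0.4617 -0.2952]] [np.float64(0.2276), np.float64(0.1996), np.float64(0.225), np.float64(0.2)]
rack [ 0.56589547 -0.40628784] -95.15389182638705 -5.822996234101993
cheek tips [[ 0.69054682 -0.28639205]
 [ 0.4611762  -0.26367787]] 0.2304925525579848 [ 0.57586151 -0.27503496] along -5.655463641408393
home [ 0.5685904  -0.37640913] tab [ 0.57901081 -0.26087812] center from cheeks [ 0.56418346 -0.40450937]
home [ 0.56929156 -0.37648068] tab [ 0.58242314 -0.26122635] center from cheeks [ 0.56114509 -0.4041993 ]
[ 0.5837 -0.0071  0.1583] [-0.  -0.1  0.5] 0.04 61.7 ('d(mm)', [-6.3, 15.9, 7.6], 'rot(deg)', [-2.69, 0.08, 5.21])
```

Call:
jog_arm(
  deltas=[
    [[1, 3, 3, -0.5, 0, 1, 40], [1, 4, 5, -0.5, 0, 1.2, 40], [1, 4, 8, -0.5, 0, 1, 40], [0, 2, 8, -0.3, 0, 0.5, 40], [0, 0, 5, 0, 0, 0, 40]],
  ],
)

```text
clock: 62.2
eef_pos: [0.5979, -0.0043, 0.1274]
tool_rot: [0.74, 0.673, -0.004, -0.003]
ft_force: [0.4, -0.3, -0.0]
grip_width: 0.04
```

Call:
jog_arm(
  deltas=[
    [[0, 0, 0, 0, 0, 0, 40], [0, 0, 0, 0, 0, 0, 40], [0, 0, 0, 0, 0, 0, 40]],
  ],
)

```text
clock: 62.5
eef_pos: [0.5967, -0.0043, 0.1256]
tool_rot: [0.74, 0.673, -0.005, -0.005]
ft_force: [-0.1, 0.1, 1.0]
grip_width: 0.0397
```

```bash
python3 tgt.py .600 -.0058 .012 -.117
```

```text
[ 0.5967 -0.0043  0.1256] [-0.1  0.1  1. ] 0.0397 62.5 ('d(mm)', [-1.0, 5.0, 113.5], 'rot(deg)', [-0.78, 0.09, 1.23])
```

Call:
jog_arm(
  deltas=[
    [[0, 1, 3, -0.3, 0, 0.4, 40], [0, 1.5, 5, -0.2, 0, 0.4, 40], [0, 1, 8, -0.1, 0, 0.2, 40], [0, 0, 8, 0, 0, 0, 40], [0, 0, 3, 0, 0, 0, 40]],
  ],
)

```text
clock: 63.0
eef_pos: [0.6012, -0.0048, 0.0975]
tool_rot: [0.746, 0.665, -0.0, 0.001]
ft_force: [0.4, 0.4, -0.2]
grip_width: 0.0399
```

Call:
jog_arm(
  deltas=[
    [[0, 0, 0, 0, 0, 0, 40], [0, 0, 0, 0, 0, 0, 40], [0, 0, 0, 0, 0, 0, 40]],
  ],
)

```text
clock: 63.3
eef_pos: [0.6005, -0.0048, 0.0962]
tool_rot: [0.746, 0.665, -0.001, -0.0]
ft_force: [-0.0, -0.4, 0.1]
grip_width: 0.04
```

```bash
python3 tgt.py .600 -.0058 .012 -.117; python3 - <<'E'
from h import *
o=get_obs(); im=camera('wrist'); M=model('wrist',o); save('w24.png',im)
c=np.array([.5855,-.129]); th=np.radians(-96.7); ex=np.array([np.cos(th),np.sin(th)]); ey=np.array([-ex[1],ex[0]])
ys=np.arange(-.024,.0245,.002)
for x in (-.110,-.118,-.126,-.132,-.140):
    uv=proj(M,[[*(c+x*ex+y*ey),.038] for y in ys]).round().astype(int)
    print(x,uv[0],uv[-1],[int(im[v,u,0])-int(im[v,u,2]) if 0<=v<400 and 0<=u<640 else None for u,v in uv])
E
```

```text
[ 0.6005 -0.0048  0.0962] [-0.  -0.4  0.1] 0.04 63.3 ('d(mm)', [-0.9, -0.2, 84.2], 'rot(deg)', [-0.11, 0.09, 0.14])
-0.11 [293 231] [354 231] [39, 41, 39, 41, 38, 40, 38, 41, 42, 95, 90, 82, 81, 71, 39, 39, 39, 40, 39, 40, 38, 40, 37, 41, 41]
-0.118 [293 221] [355 221] [-4, -1, -3, -1, -3, -3, -3, -1, -3, 95, 99, 99, 97, 94, -3, -3, -2, -3, -2, 0, -1, -2, -3, -1, -2]
-0.126 [292 211] [355 211] [-2, -1, -1, -3, -2, -3, -4, -3, -5, 94, 101, 100, 97, 97, -3, -2, -3, -2, -2, -2, -2, -3, -3, -3, -3]
-0.132 [292 204] [355 204] [-3, -2, -4, -3, -3, 0, -4, -1, -2, 95, 99, 101, 98, 97, -2, -2, 0, -3, -4, -3, -4, -1, -2, -2, 0]
-0.14 [292 194] [356 194] [-3, -1, -3, -3, -2, -2, -3, -4, -2, 50, 64, 65, 63, 54, -1, -2, -2, -3, -2, -1, -3, -1, -3, -2, -2]
```

Call:
jog_arm(
  deltas=[
    [[-0.4, -1, 8, 0, 0, 0, 40], [-0.4, -1, 14, 0, 0, 0, 40], [0, 0, 16, 0, 0, 0, 40], [0, 0, 14, 0, 0, 0, 40], [0, 0, 8, 0, 0, 0, 40]],
  ],
)

```text
clock: 63.85
eef_pos: [0.6004, -0.0056, 0.0358]
tool_rot: [0.746, 0.665, 0.001, 0.002]
ft_force: [-0.1, 0.0, -0.1]
grip_width: 0.0401
```

Call:
jog_arm(
  deltas=[
    [[0, 0, 4, 0, 0, 0, 40], [0, 0, 4, 0, 0, 0, 40], [0, 0, 0, 0, 0, 0, 40], [0, 0, 0, 0, 0, 0, 40]],
  ],
)

```text
clock: 64.25
eef_pos: [0.5999, -0.0056, 0.0264]
tool_rot: [0.746, 0.665, 0.001, 0.002]
ft_force: [0.4, -0.1, 0.7]
grip_width: 0.0401
```

```bash
python3 tgt.py .598 -.0055 .012 -.117
```

```text
[ 0.5999 -0.0056  0.0264] [ 0.4 -0.1  0.7] 0.0401 64.25 ('d(mm)', [-0.1, -2.0, 14.4], 'rot(deg)', [0.18, 0.06, 0.13])
```

Call:
jog_arm(
  deltas=[
    [[0, -1, 4, 0.1, 0, 0, 40], [0, -1, 5, 0, 0, 0, 40], [0, 0, 3, 0, 0, 0, 40], [0, 0, 0, 0, 0, 0, 40], [0, 0, 0, 0, 0, 0, 40]],
  ],
)

```text
clock: 64.75
eef_pos: [0.5989, -0.0054, 0.0149]
tool_rot: [0.746, 0.665, 0.001, 0.002]
ft_force: [-0.2, -0.1, -0.0]
grip_width: 0.0398
```

Call:
jog_arm(
  deltas=[
    [[0, 0, 0, 0, 0, 0, 22], [0, 0, 0, 0, 0, 0, 12], [0, 0, 0, 0, 0, 0, 2], [0, 0, 0, 0, 0, 0, 2], [0, 0, 0, 0, 0, 0, 2]],
  ],
)

```text
clock: 65.25
eef_pos: [0.5988, -0.0053, 0.0151]
tool_rot: [0.747, 0.665, 0.001, 0.002]
ft_force: [0.3, 0.9, -0.5]
grip_width: 0.0085
```

```bash
python3 tgt.py .577 -.252 .012 -.096
```

```text
[ 0.5988 -0.0053  0.0151] [ 0.3  0.9 -0.5] 0.0085 65.25 ('d(mm)', [-247.5, 6.8, 3.3], 'rot(deg)', [0.22, 0.03, -1.14])
```

Call:
jog_arm(
  deltas=[
    [[-5, 0, 0, 0, 0, -0.2, 2], [-10, 0, 0, 0, 0, -0.3, 2], [-14, 0.5, 0, 0, 0, -0.3, 2], [-14, 0.5, 0, 0, 0, -0.2, 2], [-14, 0.5, 0, 0, 0, 0, 2]],
  ],
)

```text
clock: 65.75
eef_pos: [0.5947, -0.0587, 0.0151]
tool_rot: [0.738, 0.675, 0.004, -0.001]
ft_force: [0.4, 5.0, 1.1]
grip_width: 0.0084
```

Call:
jog_arm(
  deltas=[
    [[-14, 0.5, 0, 0, 0, 0, 2], [-12, 0.5, 0, 0, 0, 0, 2], [-8, 0, 0, 0, 0, 0, 2], [-3, 0, 0, 0, 0, 0, 2], [0, 0, 0, 0, 0, 0, 2]],
  ],
)

```text
clock: 66.25
eef_pos: [0.5922, -0.1016, 0.0151]
tool_rot: [0.739, 0.674, 0.004, -0.001]
ft_force: [-0.2, 4.0, 0.6]
grip_width: 0.0089
```

```bash
python3 tgt.py .5793 -.2522 .015 -.096
```

```text
[ 0.5922 -0.1016  0.0151] [-0.2  4.   0.6] 0.0089 66.25 ('d(mm)', [-151.1, 1.0, -1.0], 'rot(deg)', [0.25, -0.45, 0.25])
```

Call:
jog_arm(
  deltas=[
    [[-4, 0, 0, 0, 0, 0.1, 2], [-8, 0, 0, 0.1, -0.2, 0.1, 2], [-10, 0.2, 0, 0, -0.2, 0, 2], [-10, 0.2, 0, 0, 0, 0, 2], [-10, 0.2, 0, 0, 0, 0, 2]],
  ],
)

```text
clock: 66.75
eef_pos: [0.5894, -0.1395, 0.0151]
tool_rot: [0.738, 0.675, 0.003, -0.001]
ft_force: [0.9, 5.4, 0.6]
grip_width: 0.0091
```

Call:
jog_arm(
  deltas=[
    [[-10, 0.2, 0, 0, 0, 0, 2], [-10, 0, 0, 0, 0, 0, 2], [-10, 0, 0, 0, 0, 0, 2], [-8, 0, 0, 0, 0, 0, 2], [-3, 0, 0, 0, 0, 0, 2]],
  ],
)

```text
clock: 67.25
eef_pos: [0.586, -0.1809, 0.0152]
tool_rot: [0.737, 0.676, 0.004, -0.002]
ft_force: [0.4, 5.4, 1.0]
grip_width: 0.0092
```

```bash
python3 tgt.py .5793 -.2522 .015 -.096
```

```text
[ 0.586  -0.1809  0.0152] [0.4 5.4 1. ] 0.0092 67.25 ('d(mm)', [-71.6, -0.6, -0.4], 'rot(deg)', [0.14, -0.45, 0.59])
```

Call:
jog_arm(
  deltas=[
    [[-5, 0, 0, 0, -0.1, 0.2, 2], [-9, 0, 0, 0, -0.1, 0.1, 2], [-10, 0, 0, 0, 0, 0.1, 2], [-10, 0, 0, 0, 0, 0, 2], [-8, 0, 0, 0, 0, 0, 2]],
  ],
)

```text
clock: 67.75
eef_pos: [0.5825, -0.2209, 0.0152]
tool_rot: [0.738, 0.675, 0.004, -0.002]
ft_force: [0.2, 5.5, 1.5]
grip_width: 0.0086
```

Call:
jog_arm(
  deltas=[
    [[-7, 0, 0, 0, 0, 0, 2], [-6, 0, 0, 0, 0, 0, 2], [-5, 0, 0, 0, 0, 0, 2]],
  ],
)

```text
clock: 68.05
eef_pos: [0.5808, -0.2389, 0.0152]
tool_rot: [0.737, 0.676, 0.004, -0.002]
ft_force: [0.7, 5.5, 1.6]
grip_width: 0.0088
```

```bash
python3 tgt.py .5793 -.2522 .015 -.096
```

```text
[ 0.5808 -0.2389  0.0152] [0.7 5.5 1.6] 0.0088 68.05 ('d(mm)', [-13.4, -0.3, 0.0], 'rot(deg)', [0.11, -0.53, 0.5])
```

Call:
jog_arm(
  deltas=[
    [[-4, 0, 0, 0, 0, 0, 2], [-4, 0, 0, 0, 0, 0, 2]],
  ],
)

```text
clock: 68.25
eef_pos: [0.58, -0.2468, 0.0152]
tool_rot: [0.737, 0.676, 0.004, -0.003]
ft_force: [1.2, 5.0, 2.3]
grip_width: 0.0087
```

Call:
jog_arm(
  deltas=[
    [[-4, 0, 0, 0, 0, 0, 2], [-4, 0, 0, 0, 0, 0, 2]],
  ],
)

```text
clock: 68.45
eef_pos: [0.5799, -0.2532, 0.0152]
tool_rot: [0.737, 0.676, 0.006, -0.004]
ft_force: [5.6, 14.3, 1.9]
grip_width: 0.0088
```

Call:
jog_arm(
  deltas=[
    [[-3, 0, 0, 0, 0, 0, 2], [-3, 0, 0, 0, 0, 0, 2]],
  ],
)

```text
clock: 68.65
eef_pos: [0.5803, -0.2533, 0.0151]
tool_rot: [0.736, 0.677, 0.011, -0.008]
ft_force: [0.4, 12.4, 4.4]
grip_width: 0.0086
```

Call:
jog_arm(
  deltas=[
    [[-5, 0, 0, 0, 0, 0, 2], [-5, 0, 0, 0, 0, 0, 2]],
  ],
)

```text
clock: 68.85
eef_pos: [0.5805, -0.2532, 0.0151]
tool_rot: [0.734, 0.679, 0.018, -0.014]
ft_force: [2.5, 16.6, 5.9]
grip_width: 0.0089
```

Call:
jog_arm(
  deltas=[
    [[0, 0, 0, 0, 0, 0, 2], [0, 0, 0, 0, 0, 0, 12], [0, 0, 0, 0, 0, 0, 24], [0, 0, 0, 0, 0, 0, 30], [0, 0, 0, 0, 0, 0, 30]],
  ],
)

```text
clock: 69.35
eef_pos: [0.5794, -0.2563, 0.0143]
tool_rot: [0.735, 0.678, 0.015, -0.013]
ft_force: [0.2, -0.0, -0.2]
grip_width: 0.03
```

```bash
python3 tgt.py .5793 -.2522 .015 -.096;python3 - <<'E'
from h import *
o=get_obs(); im=camera('wrist'); M=model('wrist',o); save('w25.png',im)
c=np.array([.5645,-.4055]); th=np.radians(-95.5); ex=np.array([np.cos(th),np.sin(th)]); ey=np.array([-ex[1],ex[0]]); h=c-.03*ex
ys=np.arange(-.02,.0205,.002); print([proj(M,[[*(h+x*ex),.038]])[0].round() for x in (-.10,-.137)])
for x in (-.110,-.120,-.130,-.134,-.138,-.142,-.146):
    uv=proj(M,[[*(h+x*ex+y*ey),.038] for y in ys]).round().astype(int)
    print(x,uv[0],uv[-1],[int(im[v,u,0])-int(im[v,u,2]) if 0<=v<400 and 0<=u<640 else None for u,v in uv])
E
```

```text
[ 0.5794 -0.2563  0.0143] [ 0.2 -0.  -0.2] 0.03 69.35 ('d(mm)', [4.1, -0.4, -0.5], 'rot(deg)', [0.05, -2.26, 0.88])
[array([323., 305.]), array([324., 237.])]
-0.11 [283 287] [364 288] [0, -2, -1, 37, 34, 34, 36, 34, 46, 61, 59, 61, 53, 41, 41, 39, 41, 33, -4, -2, -1]
-0.12 [283 269] [365 270] [2, 2, 0, -3, -1, -4, -2, -1, 56, 60, 66, 92, 89, 0, -2, -1, -2, -2, -2, 1, 2]
-0.13 [282 250] [366 251] [1, 0, -2, -2, 1, -1, -3, -4, 87, 95, 95, 95, 95, -4, -2, -2, -1, 1, 1, 1, -2]
-0.134 [282 242] [366 243] [2, 2, 1, -1, -2, -3, -4, -2, 84, 96, 97, 94, 92, -3, -4, -2, -2, -1, 0, -1, -2]
-0.138 [282 234] [367 236] [-2, 0, -2, -2, -2, -1, -2, -1, 49, 59, 55, 52, 53, -6, 0, -2, -2, -1, 0, -3, -1]
-0.142 [282 226] [367 228] [-3, -2, -2, -1, -1, -2, -2, -2, 30, 44, 44, 42, 31, -1, -2, -2, -3, -4, -3, -3, -2]
-0.146 [281 218] [368 219] [-3, -3, -1, -2, -2, -3, -1, -4, 25, 46, 48, 48, 16, -1, -3, -2, -2, -3, -4, -1, -2]
```

Call:
jog_arm(
  deltas=[
    [[0, 0, -6, 0, 0, 0, 36], [0, 0, -15, 0, 0, 0, 36], [5, 0, -25, 0, 0, 0, 36], [15, 0, -35, 0, 0, 0, 36], [25, 0, -35, 0, 0, 0, 36]],
  ],
)

```text
clock: 69.9
eef_pos: [0.5777, -0.2175, 0.1295]
tool_rot: [0.737, 0.676, 0.011, -0.019]
ft_force: [1.5, 1.5, -0.3]
grip_width: 0.0359
```

Call:
jog_arm(
  deltas=[
    [[35, 0, -35, 0, 0, 0, 36], [40, 0, -10, 0, 0, 0, 36], [40, 0, 0, 0, 0, 0, 36], [30, 0, 0, 0, 0, 0, 36], [0, 0, 0, 0, 0, 0, 36]],
  ],
)

```text
clock: 70.4
eef_pos: [0.5955, -0.0707, 0.1941]
tool_rot: [0.737, 0.675, 0.017, -0.011]
ft_force: [-0.2, -0.2, -0.7]
grip_width: 0.0358
```

```bash
python3 - <<'E'
from h import *
o=get_obs(); im=camera('wrist'); M=model('wrist',o); save('w26.png',im); top=camera('top'); save('top3.png',top)
print(o['eef_pos'],o['ft_force'],o['clock'])
c=np.array([.5645,-.4055]); th=np.radians(-95.5); ex=np.array([np.cos(th),np.sin(th)]); ey=np.array([-ex[1],ex[0]]); h=c-.03*ex
# tab outline and front wall seen from wrist: pine mask beyond wall
for nm,I,MM in (('wrist',im,M),('top',top,model('top'))):
    for x in (-.105,-.12,-.134,-.137,-.14,-.145):
        uv=proj(MM,[[*(h+x*ex+y*ey),.038] for y in np.arange(-.016,.0165,.002)]).round().astype(int)
        print(nm,x,[int(I[v,u,0])-int(I[v,u,2]) if 0<=v<400 and 0<=u<640 else None for u,v in uv])
# front wall line: colour profile along x at y=+-60mm, z=.024
for y in (-.06,.06):
    xs=np.arange(-.115,-.08,.0025); uv=proj(M,[[*(h+x*ex+y*ey),.024] for x in xs]).round().astype(int)
    print('wall',y,[(round(x,4),int(I0)) for x,I0 in zip(xs,[int(im[v,u,0])-int(im[v,u,2]) if 0<=v<400 and 0<=u<640 else -99 for u,v in uv])])
# rings seen inside tray
i=im.astype(int); b=((i[...,0]-i[...,2])>15)&(i.sum(2)<260)
for nm,bx,by,r in (('a',-.0465,.0465,.02),('c',.0465,.0465,.027),('d',.0465,-.0465,.0305)):
    p=h+bx*ex+by*ey; print(nm,proj(M,[[*p,.01]])[0].round(),p)
E
```

```text
[ 0.59550199 -0.0706634   0.19414992] [-0.1786629  -0.23501941 -0.68849513] 70.4
wrist -0.105 [0, -4, -2, -3, -3, -1, -3, 0, 0, 4, -3, -5, -3, -2, -3, 0, -6]
wrist -0.12 [54, 50, 53, 53, 48, 43, 94, 98, 98, 98, 88, 64, 52, 51, 53, 52, 52]
wrist -0.134 [-2, -2, -4, -2, -4, 11, 92, 99, 101, 99, 78, 31, -3, -3, -3, -4, -2]
wrist -0.137 [-2, -2, -2, -1, -1, 7, 68, 80, 81, 79, 55, -2, -3, 1, -2, -4, -2]
wrist -0.14 [-4, -3, -2, -2, -4, 1, 36, 42, 41, 41, 30, 0, -3, -3, -1, -1, -2]
wrist -0.145 [0, -5, -1, -3, -1, -1, 38, 49, 47, 46, 26, -1, -3, -3, -3, -2, -4]
top -0.105 [7, 7, 6, 5, 5, 23, 29, 30, 73, 78, 78, 68, 18, 18, -1, 1, 1]
top -0.12 [5, 12, 9, 9, 14, 26, 26, 65, 76, 79, 80, 80, 45, 3, 3, 5, 8]
top -0.134 [6, 6, 6, 6, 6, 21, 30, 30, 80, 88, 88, 64, 22, 22, 4, 10, 10]
top -0.137 [7, 7, 4, 4, 4, 28, 32, 32, 50, 57, 57, 27, 8, 8, 3, 9, 9]
top -0.14 [8, 6, 6, 8, 14, 14, 35, 31, 31, 17, 4, 4, 3, 3, 5, 8, 8]
top -0.145 [4, 4, 4, 7, 7, 7, 8, 5, 5, 3, 11, 11, 6, 10, 10, 8, 9]
wall -0.06 [(np.float64(-0.115), -1), (np.float64(-0.1125), 1), (np.float64(-0.11), -2), (np.float64(-0.1075), -7), (np.float64(-0.105), -4), (np.float64(-0.1025), 4), (np.float64(-0.1), -1), (np.float64(-0.0975), -2), (np.float64(-0.095), -3), (np.float64(-0.0925), -1), (np.float64(-0.09), -1), (np.float64(-0.0875), 1), (np.float64(-0.085), -2), (np.float64(-0.0825), -2), (np.float64(-0.08), -3)]
wall 0.06 [(np.float64(-0.115), -1), (np.float64(-0.1125), 14), (np.float64(-0.11), 10), (np.float64(-0.1075), 29), (np.float64(-0.105), 25), (np.float64(-0.1025), 16), (np.float64(-0.1), -2), (np.float64(-0.0975), -5), (np.float64(-0.095), -4), (np.float64(-0.0925), -1), (np.float64(-0.09), -2), (np.float64(-0.0875), -2), (np.float64(-0.085), -2), (np.float64(-0.0825), -1), (np.float64(-0.08), 0)]
a [355. 359.] [ 0.61811812 -0.33380902]
c [352. 410.] [ 0.60920447 -0.42638086]
d [291. 410.] [ 0.51663262 -0.41746721]
```

```bash
python3 -c "
from workcell import *
print(job_done())"
```

```text
the job is handed in; nothing more can be done
None
```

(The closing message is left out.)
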